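# Sort returned specimen jars by heft

### The job

The workshop groups have handed back three closed jars with teal caps; some still hold their brass specimen and some only the foam sleeve. Feel by lifting which is which: stand each heavy jar in the sloping grey rack, square on its sloping shelf with the cap leaning out over the low front edge, and stand each light one upright in the flat blue tray. Set every jar down without dropping or toppling it, and leave the red-capped jar and the rest of the table where they are.

Things in the scene. Friction and masses are not known exactly. Their poses are not given: they have to be found in the camera images.
- jar_1_center (a point): One of three outwardly identical closed specimen jars, standing upright: opaque white round jar, 54 mm diameter, 78 mm tall in all, with a ribbed teal screw cap 57 mm in diameter over its top 20 mm. The point is on the axis, half-way up (39 mm above the base); z runs up the axis. Its number and place say nothing about its content, which each start draws anew; one or two of the three are heavy.
- jar_2_center (a point): As jar_1.
- jar_3_center (a point): As jar_1.
- jar_1: The same jar, origin at the centre of its underside. A jar with only the foam sleeve weighs about 85 g; one with the brass specimen 320 to 440 g in all. The insert is loose by 2 to 3 mm and may rattle slightly.
- jar_2: The same jar, origin at the centre of its underside.
- jar_3: The same jar, origin at the centre of its underside.
- rack: Fixed grey rack for jars WITH a specimen: a sloping shelf on steel-rod legs, low side roughly towards the robot. It may stand on the left or on the right. Origin on the table under the shelf's centre, z up. Room for two jars side by side, at y = +50 and -50 mm along the shelf.
- rack_shelf: The rack's shelf. Origin at the centre of its rubber top face, 50 mm above the table; z is its normal, leaning 30 degrees from vertical to its own -x (low) side; x up the slope, y along the shelf. Inside 66 mm (x) by 210 mm (y), rim all round 3 mm thick, 18 mm high. A jar's axis should lie along this z. Once let go a jar may slide a few mm to the low rim.
- tray: Flat open blue tray, fixed, for jars WITHOUT a specimen; room for two, side by side. 104 mm in x by 216 mm in y, walls 3 mm thick and 24 mm high. Origin at the centre of its underside on the table, floor 3 mm up, z up. Good places are y = +50 mm and y = -50 mm. It stands on the side opposite the rack.
- jar_red_center (a point): Bystander: a jar of the same kind and size with a red cap, standing among the teal ones; content unknown. Point half-way up, z up its axis. Leave it.
- cup_1_center (a point): Bystander: empty clear plastic cup, 70 mm across the rim, 90 mm tall; point half-way up, z up its axis.
- cup_2_center (a point): Bystander: as cup_1.
- cap_1_center (a point): Bystander: loose teal tube cap lying flat between the jars, 34 mm diameter, 11 mm high; point at its centre.
- cap_2_center (a point): Bystander: loose red tube cap lying flat, 34 mm diameter, 11 mm high; point at its centre.
- tube_center (a point): Bystander: capped conical plastic tube lying on the table, 115 mm long (along its x), 34 mm high at the cap; point at its middle.
- dish_center (a point): Bystander: closed flat dish, 92 mm diameter, 14 mm high; point at its centre.
Not all that is in view belongs to the job. Leave any green look-alike of the rack alone.

How it is judged (in metres and radians):
At the end, for the whole second after the job is handed in: Each teal jar is released and at rest: heavy ones (over 1.8 N on the shelf) within the rack shelf's rims, base on it, axis within 0.12 rad of its normal; light ones (under 1.8 N) on the tray floor, upright within 0.12 rad; centres within 85 mm of the middle along y (((x of jar_1_center in the frame of rack_shelf between -0.02 and 0.02 m and y of jar_1_center in the frame of rack_shelf between -0.085 and 0.085 m and z of jar_1_center in the frame of rack_shelf between 0.03 and 0.048 m and angle between the z axis of jar_1 and the z axis of rack_shelf, either way round below 0.12 rad and contact force between jar_1 and rack_shelf above 1.8 N) or (x of jar_1_center in the frame of tray between -0.03 and 0.03 m and y of jar_1_center in the frame of tray between -0.085 and 0.085 m and z of jar_1_center in the frame of tray between 0.033 and 0.051 m and angle between jar_1's own z axis and vertical below 0.12 rad and contact force between jar_1 and tray below 1.8 N)) and linear speed of each of jar_1, jar_2, jar_3 below 0.03 m/s and angular speed of each of jar_1, jar_2, jar_3 below 0.5 rad/s and contact force between the fingers and jar_1 below 0.1 N and ((x of jar_2_center in the frame of rack_shelf between -0.02 and 0.02 m and y of jar_2_center in the frame of rack_shelf between -0.085 and 0.085 m and z of jar_2_center in the frame of rack_shelf between 0.03 and 0.048 m and angle between the z axis of jar_2 and the z axis of rack_shelf, either way round below 0.12 rad and contact force between jar_2 and rack_shelf above 1.8 N) or (x of jar_2_center in the frame of tray between -0.03 and 0.03 m and y of jar_2_center in the frame of tray between -0.085 and 0.085 m and z of jar_2_center in the frame of tray between 0.033 and 0.051 m and angle between jar_2's own z axis and vertical below 0.12 rad and contact force between jar_2 and tray below 1.8 N)) and contact force between the fingers and jar_2 below 0.1 N and ((x of jar_3_center in the frame of rack_shelf between -0.02 and 0.02 m and y of jar_3_center in the frame of rack_shelf between -0.085 and 0.085 m and z of jar_3_center in the frame of rack_shelf between 0.03 and 0.048 m and angle between the z axis of jar_3 and the z axis of rack_shelf, either way round below 0.12 rad and contact force between jar_3 and rack_shelf above 1.8 N) or (x of jar_3_center in the frame of tray between -0.03 and 0.03 m and y of jar_3_center in the frame of tray between -0.085 and 0.085 m and z of jar_3_center in the frame of tray between 0.033 and 0.051 m and angle between jar_3's own z axis and vertical below 0.12 rad and contact force between jar_3 and tray below 1.8 N)) and contact force between the fingers and jar_3 below 0.1 N); the robot touches nothing.
It fails at once if a teal-capped jar is dropped or topples: out of the grip, it moves faster than 0.6 m/s or turns faster than 6 rad/s ((contact force between the fingers and jar_1 below 0.05 N and (linear speed of jar_1 above 0.6 m/s or angular speed of jar_1 above 6 rad/s)) or (contact force between the fingers and jar_2 below 0.05 N and (linear speed of jar_2 above 0.6 m/s or angular speed of jar_2 above 6 rad/s)) or (contact force between the fingers and jar_3 below 0.05 N and (linear speed of jar_3 above 0.6 m/s or angular speed of jar_3 above 6 rad/s))).
It fails at once if a bystander is disturbed: the red-capped jar, a cup, a loose cap, the tube or the dish is shifted more than 30 mm, or the red-capped jar or a cup is tipped (distance of any of jar_red_center, cup_1_center, cup_2_center, cap_1_center, cap_2_center, tube_center, dish_center from where it was at the start of the episode above 0.03 m or angle between any of jar_red_center, cup_1_center, cup_2_center's own z axis and vertical above 0.5 rad).
It also fails if it takes over 67 s, if anything falls off the work surface, if the arm or the gripper's body presses on something with over 40 N, if the wrist force passes 120 N, or if a joint passes its speed limit or range.

### The arm

A 6-joint arm with a two-finger parallel gripper is mounted at the origin on the work surface. World frame = base frame: x ahead of the robot, y to its left, z up, the work surface at z = 0. Lengths are in m, angles in degrees, forces in N, time in s.
With the tool pointing down it reaches from about 0.375 to 0.9 m from the base axis. Payload 3.1 kg.
Tool frame: the origin (TCP) lies on the centre line of the jaws, within the pads' length; the fingertips stand 19 mm ahead of it and the grasp point (between the pads) is the TCP; z points along the fingers, y is the direction in which the jaws open and shut (so a half turn about z gives the same grasp; the last joint's range is limited). The gripper opens to 87 mm and grips with 3 to 60 N. Pads are 19 mm wide; open, the fingers measure 117 mm over their backs; the gripper's body (75 mm by 190 mm) begins 51 mm behind the grasp point.
Start: joints at [-76.461, 30.224, 82.088, -0, 67.689, -10.227], TCP at [0.252, -0.572, 0.242] pointing down, gripper open.
Joint ranges: [-176.69, 176.69], [-43.24, 126.21], [12.49, 139.97], [-82, 262], [0, 151.66], [-163.58, 163.58]. Speed limits (degrees/s): [159.86, 159.86, 180, 180, 180, 180].

### API

Orientations are given as a 3x3 rotation matrix whose columns are the frame's x, y, z axes.
In Python, from rig import bot gives the robot as it stands.
- The arm moves only by the tool carry_out, never from a script. Its argument "targets" is a list of rows, each a list of 6 numbers: the shift along the tool's x, y, z each as a share of 200 mm, from -1 to 1, then the turn, a rotation vector about the tool's x, y, z each as a share of pi/2 rad, from -1 to 1. In form: [[dx, dy, dz, ax, ay, az], ...]. A call has 1 to 20 rows; each row is the pose to reach, as a shift and turn from the pose measured when the call began, along the tool's axes at that moment; what a row does not reach only later rows make up. A row lasts 1/8 s, in which the tool goes at most 62.5 mm and 10.7 degrees, less where a joint would pass 70% of its speed; a pose out of reach is approached as far as the arm can. A call with a number of a shift or a turn outside -1 to 1 is refused whole. A call with a gripper value outside its range is refused whole. "jaw" is the gripper's target within -1 to 1 (fully open at 1, half-way at 0, shut at -1), set as the call begins (left out, the last holds). The fingers move at their own pace and stop on an object; the grip force is fixed at half the most. Time passes only in rows, so rows that repeat a pose let the fingers close. It gives the time, the measured TCP pose, the force and the opening at its end, in the units of the state.
- bot.read_state(): the state, without advancing time (a new reading comes with each control period).
- bot.capture(name): name is "scene" or "side" or "wrist"; returns the picture (400x640x3 uint8, blue, green, red); there is no depth.
- bot.camera_info(name): a dict with "camera_matrix" (3x3 intrinsics, pixels), "view" (4x4, takes a point from world to camera coordinates); the wrist camera has in their place "mount" (4x4, takes a point from camera to tool coordinates, whose origin is the TCP and whose axes are the flange's). Camera axes: x right, y down, z forward; pixel columns grow to the right and rows downward; lengths in m; the calibration is good to about 2 mm. A picture is of the moment at which its call begins: read the wrist's pose just before it. camera_info takes no time and is no camera call.
- bot.hand_in(): hands the job in, once; it reports no verdict.
The state is a dict: "time_s": time; "joint_positions": joint angles; "qvel": joint speeds; "tau": joint torques, N m; "position": TCP position; "tcp_rot": TCP orientation; "force": force on the tool from outside, world axes, zero at the start; "moment": the same for the moment, N m; "opening": opening from 0.0 (shut) to 1.0 (fully open).
Only numpy, scipy, OpenCV 4.12 (cv2) and the standard library are available. Lean on these libraries where they do the work, as an engineer would, in place of code of your own. Each camera call takes 0.05 s, during which the arm holds its last target.

## Working session

There is one attempt and no reset: what is moved stays moved. The work goes in short steps, Python scripts to look and compute and a tool call to move; the robot and the scene stay as the last step left them, time stands still between calls to the robot, and variables do not carry over. Pictures are saved under pics/ and viewed, and the job is handed in when it is done.

Besides the shell and the picture viewer there is one more tool, called after "Call:" in YAML: its name, and indented under it one key for each argument. carry_out: Moves the arm, as the interface text tells. Shift numbers are shares of 200 mm and turn numbers shares of pi/2 rad, none past 1 either way. Its arguments: {"type":"object","properties":{"targets":{"type":"array"},"jaw":{"type":"number"}},"required":["targets"]}

```bash
ls; mkdir -p pics
python3 - <<'E'
from rig import bot
import cv2,numpy as np
np.set_printoptions(precision=4,suppress=True)
s=bot.read_state()
for k,v in s.items(): print(k,np.array(v).tolist() if k!='tcp_rot' else np.array(v))
for n in ['scene','side','wrist']:
    im=bot.capture(n); cv2.imwrite(f'pics/{n}0.png',im)
    for k,v in bot.camera_info(n).items(): print(n,k,np.array(v))
E
```

```text
pics
time_s 0.0
joint_positions [-76.46088020394107, 30.279504162681597, 82.15545852819585, 0.001798483758253642, 67.68832472561608, -10.227607615776394]
qvel [-0.0469188716433614, -0.009961844858361062, 0.025507879099237893, -0.058764598393829984, -0.03254741137792925, -0.09461465382796705]
tau [0.001361807699140627, -44.003469944000244, -17.659115195274353, 0.06333959056064487, 0.05821544327773154, -0.0001632211524338345]
position [0.2517538707148726, -0.5713119381847354, 0.24057096153873536]
tcp_rot [[ 0.9152  0.403  -0.0005]
 [ 0.403  -0.9152  0.0021]
 [ 0.0004 -0.0021 -1.    ]]
force [0.24197384425691706, -1.5578243015513655, 0.04260514173728519]
moment [-0.04412333660756315, 0.002260814892059741, 0.06802324295590911]
opening 0.9949973982474657
scene camera_matrix [[428.4801   0.     317.9528]
 [  0.     428.4801 196.9252]
 [  0.       0.       1.    ]]
scene view [[-0.3855  0.9226 -0.0176  0.1927]
 [ 0.7052  0.2823 -0.6504 -0.3408]
 [-0.5951 -0.2631 -0.7594  1.3229]
 [ 0.      0.      0.      1.    ]]
side camera_matrix [[384.9569   0.     319.4677]
 [  0.     384.9569 201.8736]
 [  0.       0.       1.    ]]
side view [[-0.8884 -0.459   0.0118  0.4677]
 [-0.3111  0.5828 -0.7507  0.2404]
 [ 0.3377 -0.6706 -0.6605  0.8123]
 [ 0.      0.      0.      1.    ]]
wrist camera_matrix [[360.2691   0.     319.459 ]
 [  0.     360.2691 201.9268]
 [  0.       0.       1.    ]]
wrist mount [[ 0.0008 -0.9693 -0.2458  0.0657]
 [ 1.      0.0007  0.0005  0.0005]
 [-0.0003 -0.2458  0.9693 -0.1433]
 [ 0.      0.      0.      1.    ]]
```

View pics/scene0.png

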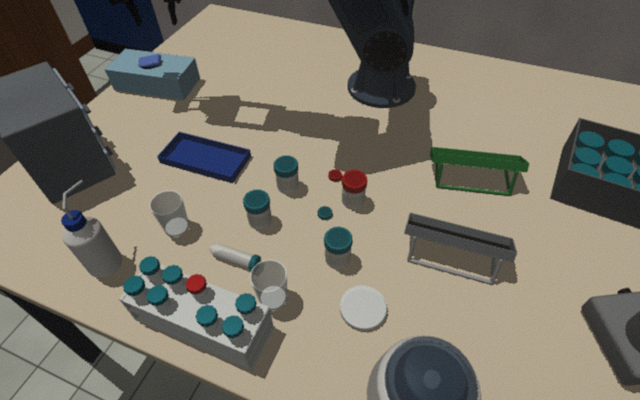

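View pics/side0.png

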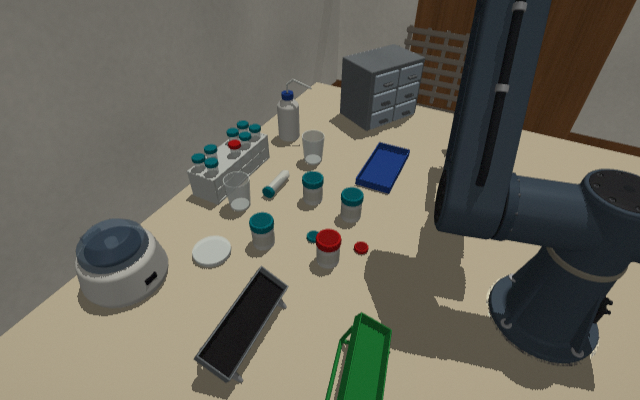

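View pics/wrist0.png

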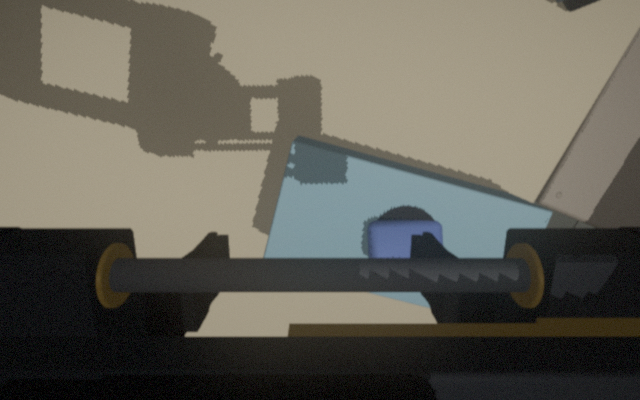

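```bash
cat > h.py <<'E'
import cv2,numpy as np
from rig import bot
np.set_printoptions(precision=4,suppress=True)
def ray(cam,uv):
    i=bot.camera_info(cam);K=np.array(i['camera_matrix']);V=np.array(i['view'])
    d=V[:3,:3].T@np.linalg.solve(K,[uv[0],uv[1],1.]);o=-V[:3,:3].T@V[:3,3]
    return o,d/np.linalg.norm(d)
def onz(cam,uv,z):
    o,d=ray(cam,uv);return o+d*(z-o[2])/d[2]
def tri(uv1,uv2):
    o1,d1=ray('scene',uv1);o2,d2=ray('side',uv2)
    A=np.stack([d1,-d2],1);t=np.linalg.lstsq(A,o2-o1,rcond=None)[0]
    a=o1+t[0]*d1;b=o2+t[1]*d2
    return (a+b)/2,np.linalg.norm(a-b)
def proj(cam,p):
    i=bot.camera_info(cam);K=np.array(i['camera_matrix']);V=np.array(i['view'])
    c=V[:3,:3]@p+V[:3,3];c=K@c;return c[:2]/c[2]
def blobs(im,lo,hi,amin=40):
    m=cv2.inRange(cv2.cvtColor(im,cv2.COLOR_BGR2HSV),lo,hi)
    m=cv2.morphologyEx(m,cv2.MORPH_CLOSE,np.ones((3,3)))
    n,l,s,c=cv2.connectedComponentsWithStats(m)
    return [(c[k],s[k]) for k in range(1,n) if s[k][4]>=amin]
E
python3 - <<'E'
from h import *
S=cv2.imread('pics/scene0.png');D=cv2.imread('pics/side0.png')
for nm,lo,hi in [('teal',(80,90,50),(98,255,255)),('red',(0,150,80),(6,255,255))]:
  for cam,im in [('scene',S),('side',D)]:
    for c,s in blobs(im,lo,hi): print(nm,cam,c,s[2:],onz(cam,c,0.068))
for n,im,(x,y,w,h) in [('a',S,(390,190,140,105)),('b',D,(180,250,130,140)),('c',S,(140,120,140,80)),('d',D,(345,130,80,70))]:
    f=min(800/w,600/h);cv2.imwrite(f'pics/z{n}.png',cv2.resize(im[y:y+h,x:x+w],None,fx=5,fy=5,interpolation=cv2.INTER_CUBIC) if 5<f else cv2.resize(im[y:y+h,x:x+w],None,fx=4,fy=4,interpolation=cv2.INTER_CUBIC))
    print(n,f)
E
```

```text
teal scene [587.9488 152.6552] [  33   46 1015] [0.1714 0.5618 0.068 ]
teal scene [618.9981 161.7571] [  33   49 1054] [0.178  0.6284 0.068 ]
teal scene [285.2706 164.7324] [ 24  21 340] [ 0.4751 -0.0928  0.068 ]
teal scene [255.533  200.5513] [ 25  24 439] [ 0.5996 -0.1058  0.068 ]
teal scene [324.4924 212.2955] [ 14  12 132] [0.5736 0.0473 0.068 ]
teal scene [337.7704 239.2778] [ 27  27 540] [0.6285 0.0987 0.068 ]
teal scene [252.8354 261.2658] [10 15 79] [ 0.7397 -0.037   0.068 ]
teal scene [148.9805 265.0703] [ 19  18 256] [ 0.8241 -0.222   0.068 ]
teal scene [171.4077 273.8462] [ 20  18 260] [ 0.8239 -0.1694  0.068 ]
teal scene [133.0036 284.6182] [ 20  20 275] [ 0.8709 -0.2235  0.068 ]
teal scene [156.2313 294.4014] [ 21  21 294] [ 0.8712 -0.1698  0.068 ]
teal scene [245.1729 302.9017] [ 20  20 295] [ 0.8236 -0.0076  0.068 ]
teal scene [205.956 314.956] [ 21  22 318] [ 0.871  -0.0615  0.068 ]
teal scene [232.1536 326.0087] [ 21  22 345] [ 0.8713 -0.0073  0.068 ]
teal side [243.231  130.3043] [ 34  20 368] [ 0.9186 -0.2268  0.068 ]
teal side [206.1724 156.5747] [ 27  24 348] [ 0.9266 -0.056   0.068 ]
teal side [312.1581 179.9032] [ 21  18 310] [ 0.6037 -0.1046  0.068 ]
teal side [268.2843 191.8431] [ 12  11 102] [ 0.6805 -0.0064  0.068 ]
teal side [351.7391 196.5826] [ 22  19 345] [ 0.4811 -0.0914  0.068 ]
teal side [261.1835 222.8753] [ 25  21 425] [0.6325 0.0984 0.068 ]
teal side [311.6064 236.1277] [11 12 94] [0.5062 0.0804 0.068 ]
red scene [349.7355 177.9318] [ 38  20 484] [0.4589 0.0631 0.068 ]
red scene [195.0677 282.7371] [ 19  17 251] [ 0.823  -0.1161  0.068 ]
red side [233.1039 143.6104] [12  9 77] [ 0.8998 -0.1486  0.068 ]
red side [328.4422 238.7147] [ 25  23 389] [0.4684 0.0695 0.068 ]
red side [360.8504 247.1024] [ 14  12 127] [0.393  0.0585 0.068 ]
a 5.714285714285714
b 4.285714285714286
c 5.714285714285714
d 8.571428571428571
```

View pics/za.png

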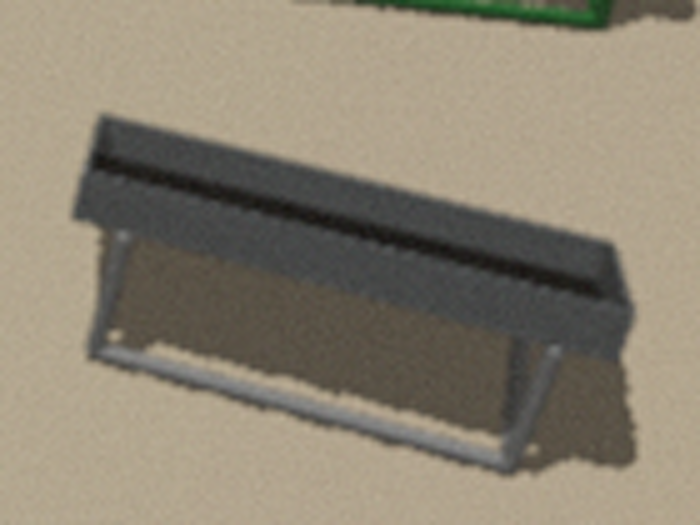

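View pics/zb.png

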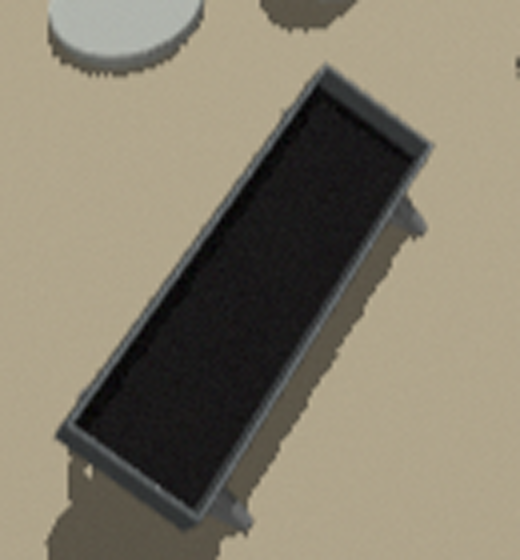

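View pics/zc.png

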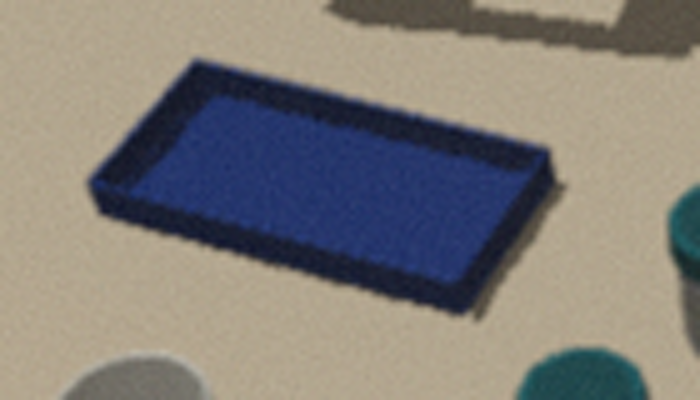

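View pics/zd.png

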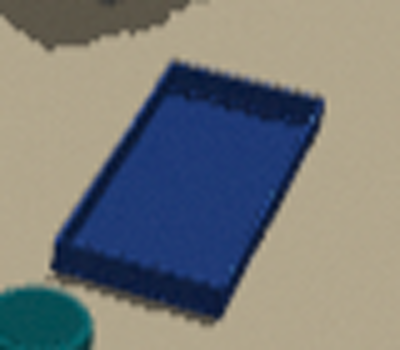

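```bash
cat > fit.py <<'E'
from h import *
from scipy.optimize import least_squares
sa=lambda p:np.array(p)/5+[390,190]
sb=lambda p:np.array(p)/4+[180,250]
sc=lambda p:np.array(p)/5+[140,120]
sd=lambda p:np.array(p)/5+[345,130]
off=0.5*0
R={(-36,-108):((103,116),(432,146)),(-36,108):((615,243),(196,520)),(36,-108):((80,178),(325,66)),(36,108):((630,308),(62,430))}
T={(-52,-108):((195,60),(323,100)),(-52,108):((550,150),(220,300)),(52,-108):((95,183),(175,62)),(52,108):((463,288),(62,242))}
for k,(a,b) in R.items(): print('rack',k,*tri(sa(a),sb(b)))
for k,(a,b) in T.items(): print('tray',k,*tri(sc(a),sd(b)),onz('scene',sc(a),.024),onz('side',sd(b),.024))
def rz(a): c,s=np.cos(a),np.sin(a);return np.array([[c,-s,0],[s,c,0],[0,0,1]])
def ry(a): c,s=np.cos(a),np.sin(a);return np.array([[c,0,s],[0,1,0],[-s,0,c]])
def res(q,M,f,g,kind):
    r=[]
    for (x,y),(a,b) in M.items():
        if kind=='r': P=np.array([q[0],q[1],.05])+rz(q[2])@ry(-np.pi/6)@np.array([x,y,18])/1e3*np.array([1,1,1]) if 0 else np.array([q[0],q[1],.05])+rz(q[2])@ry(-np.pi/6)@(np.array([x,y,18])/1e3)
        else: P=np.array([q[0],q[1],0])+rz(q[2])@(np.array([x,y,24])/1e3)
        r+=list(proj('scene',P)-f(a))+list(proj('side',P)-g(b))
    return np.array(r)
for M,f,g,k,q0 in [(R,sa,sb,'r',[.55,.35,0]),(T,sc,sd,'t',[.5,-.3,0])]:
    o=least_squares(res,q0,args=(M,f,g,k),loss='soft_l1');print(k,o.x,np.degrees(o.x[2]));print(res(o.x,M,f,g,k).reshape(-1,4))
E
python3 fit.py
```

```text
rack (-36, -108) [0.4905 0.2157 0.0484] 0.0027900743761269525
rack (-36, 108) [0.4795 0.4287 0.0506] 0.002240843459547304
rack (36, -108) [0.5522 0.2177 0.0805] 0.0023091564481428585
rack (36, 108) [0.5383 0.4321 0.0843] 0.0023261965089517427
tray (-52, -108) [ 0.4284 -0.4399  0.0224] 0.0013473767175780083 [ 0.4304 -0.4376  0.024 ] [ 0.4279 -0.4387  0.024 ]
tray (-52, 108) [ 0.4194 -0.2244  0.0191] 0.0037874153961199187 [ 0.422  -0.2233  0.024 ] [ 0.4181 -0.2156  0.024 ]
tray (52, -108) [ 0.5279 -0.4334  0.0232] 0.004098304012718934 [ 0.5303 -0.43    0.024 ] [ 0.5276 -0.4357  0.024 ]
tray (52, 108) [ 0.5191 -0.2217  0.0205] 0.006838888234104243 [ 0.5246 -0.2158  0.024 ] [ 0.5175 -0.2225  0.024 ]
r [0.524  0.324  0.0594] 3.402421275542178
[[-1.3166 -0.5613  0.0768  0.0897]
 [-0.4893 -0.136   0.3933  2.1732]
 [-0.2895 -1.2257 -0.6746 -0.6952]
 [ 0.9089  1.3461 -0.3929 -0.1095]]
t [ 0.4752 -0.3275  0.0377] 2.1592917501243956
[[ 0.7193 -0.6889  0.0538  0.2416]
 [ 1.1003 -0.5156  0.3575 -1.3011]
 [-1.3258 -0.1204 -1.2661  0.0334]
 [-0.3633 -0.6151 -2.4486  0.3458]]
```

Run:
```python
from h import *
print('cup1 rim sc',onz('scene',(169,203),.09),'base',onz('scene',(177,228),.003),'side rim',onz('side',(313,139),.09))
print('cup2 rim sc',onz('scene',(270,274),.09),'base',onz('scene',(272,297),.003),'side rim',onz('side',(237,183),.09))
print('tealcap',onz('scene',(324.5,212.3),.006),onz('side',(311.6,236.1),.006))
print('red',onz('scene',(354,181),.072),onz('side',(328.4,238.7),.068))
for p in [(432,148),(527,160),(524,168),(432,158)]: print('green',onz('scene',p,.08))
for p in [(360,317),(390,325)]: print('green',onz('side',p,.08))
```

```text
cup1 rim sc [ 0.6898 -0.263   0.09  ] base [ 0.6937 -0.2677  0.003 ] side rim [ 0.6819 -0.2562  0.09  ]
cup2 rim sc [0.7633 0.0152 0.09  ] base [0.7667 0.0114 0.003 ] side rim [0.7551 0.023  0.09  ]
tealcap [0.5281 0.0284 0.006 ] [0.5342 0.0284 0.006 ]
red [0.4679 0.0765 0.072 ] [0.4685 0.0695 0.068 ]
green [0.3049 0.2155 0.08  ]
green [0.2645 0.4279 0.08  ]
green [0.2938 0.4241 0.08  ]
green [0.3386 0.2232 0.08  ]
green [0.3239 0.2302 0.08  ]
green [0.2689 0.2199 0.08  ]
```

```bash
cat >> h.py <<'E'
from scipy.spatial.transform import Rotation as Ro
YAW=0.0594
def down(yaw=YAW):
    c,s=np.cos(yaw),np.sin(yaw);return np.array([[c,s,0],[s,-c,0],[0,0,-1.]])
def tilt(yaw=YAW,a=np.pi/6): # tool z = -shelf z
    return Ro.from_euler('z',yaw).as_matrix()@np.array([[np.cos(a),0,np.sin(a)],[0,-1,0],[np.sin(a),0,-np.cos(a)]])
def st():
    s=bot.read_state();p=np.array(s['position']);R=np.array(s['tcp_rot'])
    print('t',round(s['time_s'],2),'p',p,'op',round(s['opening'],3),'F',np.array(s['force']),'zax',R[:,2],'yax',R[:,1]);print('q',np.array(s['joint_positions']));return s,p,R
def plan(*tg):
    s,p,R=st()
    for P,T in tg:
        d=R.T@(np.array(P)-p)/.2; r=Ro.from_matrix(R.T@T).as_rotvec()/(np.pi/2)
        print(d.round(3).tolist()+r.round(3).tolist())
E
python3 - <<'E'
from h import *
plan(((.33,-.42,.22),down()),((.36,-.37,.22),down()),((.478,-.092,.22),down()))
E
```

```text
t 0.15 p [ 0.2518 -0.5715  0.2408] op 1.0 F [ 0.1671 -0.3191  1.2638] zax [-0.0005  0.0016 -1.    ] yax [ 0.403  -0.9152 -0.0017]
q [-76.4621  30.2675  82.1388  -0.0038  67.6903 -10.2255]
[0.663, -0.535, 0.105, -0.001, 0.0, 0.226]
[0.901, -0.704, 0.105, -0.001, 0.0, 0.226]
[2.001, -1.738, 0.107, -0.001, 0.0, 0.226]
```

Call:
carry_out:
  targets:
    - [0.9, -0.85, 0.1, 0, 0, 0.226]
    - [0.9, -0.85, 0.1, 0, 0, 0.226]
    - [0.9, -0.85, 0.1, 0, 0, 0.226]
    - [0.9, -0.85, 0.1, 0, 0, 0.226]
  jaw: 1

```text
time_s: 0.65
position: [0.3484, -0.3414, 0.2209]
tcp_rot: [[0.998, 0.059, -0.0], [0.059, -0.998, 0.002], [-0.0, -0.002, -1.0]]
force: [0.4, -0.1, -1.1]
opening: 1.0
```

Run:
```python
from h import *
plan(((.478,-.092,.18),down()),((.44,-.092,.2),down()))
```

```text
t 0.65 p [ 0.3484 -0.3414  0.2209] op 1.0 F [ 0.3796 -0.0788 -1.0815] zax [-0.0002  0.0019 -1.    ] yax [ 0.0591 -0.9982 -0.0019]
q [-57.5995  21.4557 102.6538   0.0565  55.9883  28.9798]
[0.721, -1.206, 0.207, -0.001, 0.0, -0.0]
[0.531, -1.217, 0.107, -0.001, 0.0, -0.0]
```

Call:
carry_out:
  targets:
    - [0.7, -1, 0.1, 0, 0, 0]
    - [0.7, -1, 0.1, 0, 0, 0]
    - [0.7, -1, 0.1, 0, 0, 0]
    - [0.7, -1, 0.1, 0, 0, 0]
    - [0.7, -1, 0.1, 0, 0, 0]

```text
time_s: 1.27
position: [0.4773, -0.1296, 0.2008]
tcp_rot: [[0.998, 0.066, -0.001], [0.066, -0.998, 0.003], [-0.001, -0.003, -1.0]]
force: [-0.4, -0.2, -0.6]
opening: 0.996
```

Run:
```python
from h import *
s,p,R=st()
im=bot.capture('wrist');cv2.imwrite('pics/w1.png',im)
i=bot.camera_info('wrist');K=np.array(i['camera_matrix']);M=np.array(i['mount'])
def wz(uv,z):
    d=R@M[:3,:3]@np.linalg.solve(K,[uv[0],uv[1],1.]);o=p+R@M[:3,3];return o+d*(z-o[2])/d[2]
for c,t in blobs(im,(80,90,50),(98,255,255),200): print(c,t,wz(c,.078),wz(c,.07))
```

```text
t 1.27 p [ 0.4773 -0.1296  0.2008] op 0.996 F [-0.386  -0.218  -0.6494] zax [-0.0009  0.003  -1.    ] yax [ 0.066  -0.9978 -0.003 ]
q [-28.2368  23.6998 102.9585   0.1566  53.4686  57.8853]
[295.7491  29.1906] [ 255    0   82   67 4611] [ 0.5954 -0.1062  0.078 ] [ 0.597  -0.1056  0.07  ]
[150.1828 118.458 ] [133  98  37  37 476] [ 0.5294 -0.0046  0.078 ] [ 0.529  -0.0009  0.07  ]
[268.6281 187.0996] [ 234  157   71   72 2850] [ 0.4847 -0.0913  0.078 ] [ 0.4829 -0.0903  0.07  ]
```

View pics/w1.png

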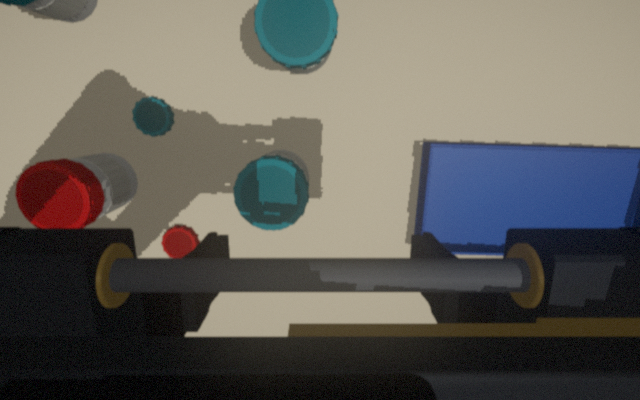

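```bash
cat >> h.py <<'E'
def wz(uv,z,p,R):
    i=bot.camera_info('wrist');K=np.array(i['camera_matrix']);M=np.array(i['mount'])
    d=R@M[:3,:3]@np.linalg.solve(K,[uv[0],uv[1],1.]);o=p+R@M[:3,3];return o+d*(z-o[2])/d[2]
E
python3 - <<'E'
from h import *
s,p,R=st()
print(wz((270.5,193),.075,p,R))
plan(((.479,-.092,.12),down()),((.479,-.092,.039),down()))
E
```

```text
t 1.32 p [ 0.4767 -0.1315  0.2009] op 0.997 F [ 0.2978 -0.6062 -0.1933] zax [-0.0011  0.002  -1.    ] yax [ 0.0638 -0.998  -0.0021]
q [-28.4415  23.6799 102.9647   0.0904  53.4632  57.8472]
[ 0.4789 -0.0946  0.075 ]
t 1.32 p [ 0.4767 -0.1315  0.2009] op 0.997 F [ 0.2978 -0.6062 -0.1933] zax [-0.0011  0.002  -1.    ] yax [ 0.0638 -0.998  -0.0021]
q [-28.4415  23.6799 102.9647   0.0904  53.4632  57.8472]
[0.025, -0.196, 0.405, -0.001, 0.001, 0.003]
[0.025, -0.195, 0.81, -0.001, 0.001, 0.003]
```

Call:
carry_out:
  targets:
    - [0.02, -0.19, 0.2, 0, 0, 0]
    - [0.02, -0.19, 0.4, 0, 0, 0]
    - [0.02, -0.19, 0.55, 0, 0, 0]
    - [0.02, -0.19, 0.7, 0, 0, 0]
    - [0.02, -0.19, 0.81, 0, 0, 0]
    - [0.02, -0.19, 0.81, 0, 0, 0]
  jaw: 1

```text
time_s: 2.08
position: [0.4768, -0.0942, 0.0378]
tcp_rot: [[0.998, 0.061, -0.004], [0.061, -0.998, 0.003], [-0.004, -0.004, -1.0]]
force: [0.0, -0.3, 0.1]
opening: 0.998
```

Run:
```python
from h import *
st()
```

```text
t 2.08 p [ 0.4768 -0.0942  0.0378] op 0.998 F [ 0.0183 -0.2911  0.0596] zax [-0.0043  0.0033 -1.    ] yax [ 0.0614 -0.9981 -0.0035]
q [-24.4206  40.4767 110.12     0.1363  29.7069  61.9374]
```

Call:
carry_out:
  targets:
    - [0.01, 0, 0, 0, 0, 0]
    - [0.01, 0, 0, 0, 0, 0]
    - [0.01, 0, 0, 0, 0, 0]
    - [0.01, 0, 0, 0, 0, 0]
    - [0.01, 0, 0, 0, 0, 0]
    - [0.01, 0, 0, 0, 0, 0]
  jaw: -1

```text
time_s: 2.82
position: [0.4788, -0.0936, 0.0383]
tcp_rot: [[0.998, 0.062, -0.004], [0.062, -0.998, 0.003], [-0.004, -0.004, -1.0]]
force: [-0.7, 2.7, 5.1]
opening: 0.643
```

Run:
```python
from h import *
st()
```

```text
t 2.83 p [ 0.4788 -0.0936  0.0383] op 0.643 F [-0.7037  2.6722  5.1333] zax [-0.0041  0.0034 -1.    ] yax [ 0.0616 -0.9981 -0.0037]
q [-24.2688  40.4681 109.8551   0.1652  29.9744  62.0533]
```

Call:
carry_out:
  targets:
    - [0, 0, 0, 0, 0, 0]
    - [0, 0, -0.1, 0, 0, 0]
    - [0, 0, -0.2, 0, 0, 0]
    - [0, 0, -0.35, 0, 0, 0]
    - [0, 0, -0.5, 0, 0, 0]
    - [0, 0, -0.5, 0, 0, 0]
    - [0, 0, -0.5, 0, 0, 0]
    - [0, 0, -0.5, 0, 0, 0]

```text
time_s: 3.82
position: [0.4782, -0.0936, 0.1368]
tcp_rot: [[0.998, 0.062, -0.007], [0.062, -0.998, 0.005], [-0.007, -0.005, -1.0]]
force: [0.1, 0.1, -4.2]
opening: 0.645
```

Run:
```python
from h import *
for k in range(4):
    st(); im=bot.capture(['scene','side','wrist','side'][k]);
    cv2.imwrite(f'pics/a{k}.png',im)
```

```text
t 3.83 p [ 0.4782 -0.0936  0.1368] op 0.645 F [ 0.0528  0.135  -4.1546] zax [-0.0071  0.0047 -1.    ] yax [ 0.0616 -0.9981 -0.0052]
q [-24.2919  29.5223 106.956    0.1134  44.0062  62.0911]
t 3.88 p [ 0.4783 -0.0936  0.1369] op 0.644 F [-0.5658  0.2188 -3.6895] zax [-0.0069  0.0046 -1.    ] yax [ 0.0617 -0.9981 -0.0051]
q [-24.289   29.5156 106.9399   0.1144  44.0139  62.0893]
t 3.92 p [ 0.4785 -0.0937  0.1371] op 0.647 F [ 0.2093  0.2628 -3.8526] zax [-0.0064  0.0044 -1.    ] yax [ 0.0617 -0.9981 -0.0048]
q [-24.289   29.4986 106.923    0.117   44.0173  62.0889]
t 3.98 p [ 0.4787 -0.0938  0.1373] op 0.644 F [ 0.376  -0.2332 -2.8487] zax [-0.006   0.0043 -1.    ] yax [ 0.0616 -0.9981 -0.0047]
q [-24.2903  29.4841 106.9083   0.1173  44.024   62.0936]
```

View pics/a1.png

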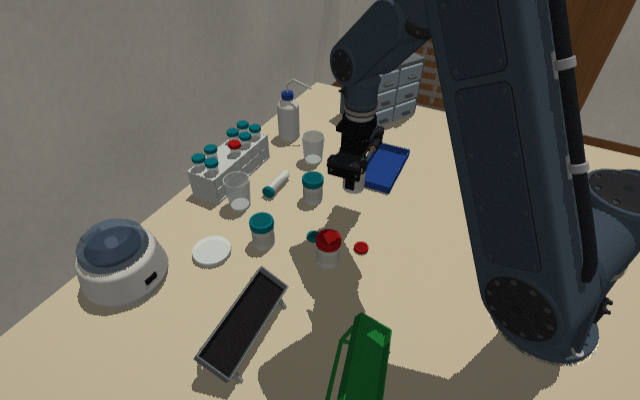

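View pics/a0.png

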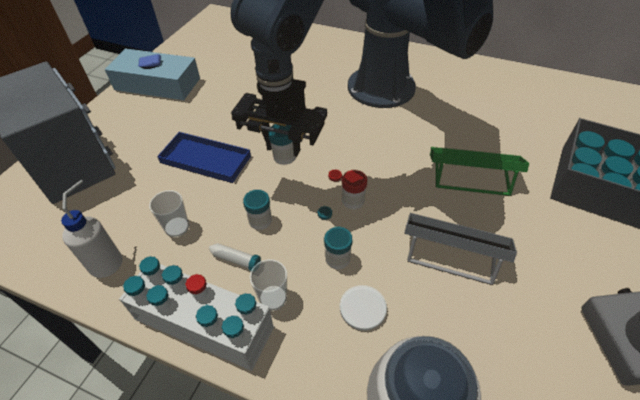

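```bash
cat >> h.py <<'E'
RK=np.array([.524,.324,.05])
def shelf(x,y,z):
    Rs=Ro.from_euler('z',YAW).as_matrix()@Ro.from_euler('y',-30,degrees=True).as_matrix()
    return RK+Rs@np.array([x,y,z])
E
python3 - <<'E'
from h import *
h=shelf(-.003,.05,.038+.11);print(h)
plan(((.47,.09,.22),down()),(h,tilt()))
E
```

```text
[0.4446 0.3694 0.1767]
t 4.03 p [ 0.4788 -0.0939  0.1375] op 0.643 F [ 0.9092  0.5708 -2.8956] zax [-0.0055  0.0041 -1.    ] yax [ 0.0616 -0.9981 -0.0044]
q [-24.2887  29.462  106.8962   0.118   44.0268  62.092 ]
[0.01, -0.922, -0.409, -0.003, 0.003, 0.001]
[-0.029, -2.323, -0.185, -0.003, 0.337, 0.001]
```

Call:
carry_out:
  targets:
    - [0, -0.1, -0.2, 0, 0, 0]
    - [0, -0.3, -0.4, 0, 0, 0]
    - [0, -0.55, -0.4, 0, 0, 0]
    - [0, -0.8, -0.4, 0, 0, 0]
    - [0, -1, -0.4, 0, 0, 0]
    - [0, -1, -0.4, 0, 0, 0]

```text
time_s: 4.78
position: [0.4658, 0.1079, 0.2181]
tcp_rot: [[0.998, 0.066, -0.007], [0.066, -0.998, 0.005], [-0.006, -0.005, -1.0]]
force: [0.8, -0.3, -4.0]
opening: 0.645
```

Run:
```python
from h import *
h=shelf(-.003,.05,.038+.11)
plan((h+[0,-.1,.04],tilt()),(h,tilt()))
```

```text
t 4.78 p [0.4658 0.1079 0.2181] op 0.645 F [ 0.7623 -0.3395 -3.9837] zax [-0.0068  0.0045 -1.    ] yax [ 0.0662 -0.9978 -0.005 ]
q [ -0.5437  21.086  103.9557   0.3116  55.3482  85.4813]
[-0.053, -0.813, 0.011, -0.004, 0.337, 0.003]
[-0.018, -1.311, 0.214, -0.004, 0.337, 0.003]
```

Call:
carry_out:
  targets:
    - [-0.05, -0.2, 0, 0, 0.05, 0]
    - [-0.05, -0.4, 0, 0, 0.12, 0]
    - [-0.05, -0.65, 0, 0, 0.2, 0]
    - [-0.05, -0.85, 0, 0, 0.28, 0]
    - [-0.05, -1, 0, 0, 0.337, 0]
    - [-0.05, -1, 0, 0, 0.337, 0]
    - [-0.05, -1, 0, 0, 0.337, 0]

```text
time_s: 5.65
position: [0.442, 0.3064, 0.2183]
tcp_rot: [[0.866, 0.067, 0.496], [0.056, -0.998, 0.036], [0.498, -0.003, -0.867]]
force: [-0.1, 0.1, -2.9]
opening: 0.64
```

Run:
```python
from h import *
s,p,R=st()
im=bot.capture('wrist');cv2.imwrite('pics/w2.png',im)
print(R)
h=shelf(-.003,.05,.038+.11)
plan((h,tilt()))
```

```text
t 5.65 p [0.442  0.3064 0.2183] op 0.64 F [-0.1132  0.0819 -2.886 ] zax [ 0.4963  0.0361 -0.8674] yax [ 0.0669 -0.9978 -0.0032]
q [ 29.362   20.8156 113.9947 -35.4065  21.4517 146.0645]
[[ 0.8656  0.0669  0.4963]
 [ 0.0565 -0.9978  0.0361]
 [ 0.4976 -0.0032 -0.8674]]
t 5.7 p [0.4424 0.306  0.2186] op 0.642 F [ 0.1552  0.7432 -3.6938] zax [ 0.4965  0.0357 -0.8673] yax [ 0.0657 -0.9978 -0.0035]
q [ 29.2989  20.7993 113.973  -35.3698  21.4664 146.0399]
[-0.077, -0.315, 0.198, -0.004, 0.002, 0.002]
```

View pics/w2.png

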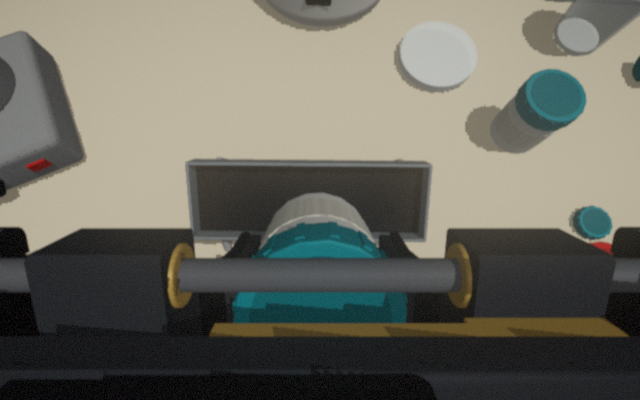

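```bash
cat > fw.py <<'E'
from h import *
from scipy.optimize import least_squares
p=np.array([.4422,.3062,.21845]);R=Ro.from_matrix(np.array([[ 0.8656,.0663,.4963],[.0562,-.9978,.0359],[.4976,-.0032,-.8674]])).as_matrix()
i=bot.camera_info('wrist');K=np.array(i['camera_matrix']);M=np.array(i['mount'])
def wproj(P):
    c=M[:3,:3].T@(R.T@(P-p)-M[:3,3]);c=K@c;return c[:2]/c[2]
O={(36,108):(187,160),(36,-108):(430,162),(-36,108):(194,240),(-36,-108):(425,240)}
def res(q):
    Rs=Ro.from_euler('z',q[2]).as_matrix()@Ro.from_euler('y',-30,degrees=True).as_matrix()
    return np.concatenate([wproj(np.array([q[0],q[1],q[3]])+Rs@np.array([x,y,18])/1e3) -np.array(u) if 0 else wproj(np.array([q[0],q[1],q[3]])+Rs@(np.array([x,y,18])/1e3))-u for (x,y),u in O.items()])
o=least_squares(res,[.524,.324,.06,.05]);print(o.x,o.fun.reshape(-1,2))
o=least_squares(lambda q:res([q[0],q[1],q[2],.05]),[.524,.324,.06]);print(o.x,o.fun.reshape(-1,2))
E
python3 fw.py
```

```text
[0.5248 0.3209 0.063  0.0449] [[-0.2823  1.7083]
 [ 0.8932  0.4511]
 [-0.4262 -1.5819]
 [-0.2208 -0.6981]]
[0.5235 0.3207 0.0629] [[-2.3325  0.8677]
 [ 2.9395 -0.3418]
 [-2.2682 -1.1621]
 [ 1.6067 -0.2257]]
```

```bash
sed -i 's/^RK=.*/RK=np.array([.5237,.322,.05])/' h.py
python3 - <<'E'
from h import *
plan(*[(shelf(-.002,.05,.038+c),tilt()) for c in (.11,.05,.03,.004)])
E
```

```text
t 5.7 p [0.4424 0.306  0.2186] op 0.642 F [ 0.1552  0.7432 -3.6938] zax [ 0.4965  0.0357 -0.8673] yax [ 0.0657 -0.9978 -0.0035]
q [ 29.2989  20.7993 113.973  -35.3698  21.4664 146.0399]
[-0.074, -0.305, 0.197, -0.004, 0.002, 0.002]
[-0.074, -0.303, 0.497, -0.004, 0.002, 0.002]
[-0.073, -0.302, 0.597, -0.004, 0.002, 0.002]
[-0.073, -0.302, 0.727, -0.004, 0.002, 0.002]
```

Call:
carry_out:
  targets:
    - [-0.07, -0.15, 0.05, 0, 0, 0]
    - [-0.07, -0.3, 0.15, 0, 0, 0]
    - [-0.07, -0.3, 0.3, 0, 0, 0]
    - [-0.07, -0.3, 0.45, 0, 0, 0]
    - [-0.07, -0.3, 0.58, 0, 0, 0]
    - [-0.07, -0.3, 0.6, 0, 0, 0]
    - [-0.07, -0.3, 0.6, 0, 0, 0]

```text
time_s: 6.58
position: [0.4931, 0.3698, 0.1167]
tcp_rot: [[0.876, 0.069, 0.478], [0.059, -0.998, 0.036], [0.479, -0.004, -0.878]]
force: [-0.2, 0.7, -2.3]
opening: 0.641
```

Run:
```python
from h import *
plan(*[(shelf(-.002,.05,.038+c),tilt()) for c in (.03,.004,0)])
for n in ['scene','side']:
    im=bot.capture(n); x,y=(370,150) if n=='scene' else (170,230)
    cv2.imwrite(f'pics/r1{n}.png',cv2.resize(im[y:y+150,x:x+200],None,fx=4,fy=4))
```

```text
t 6.58 p [0.4931 0.3698 0.1167] op 0.641 F [-0.2227  0.6711 -2.2911] zax [ 0.4779  0.0364 -0.8777] yax [ 0.0691 -0.9976 -0.0037]
q [ 32.5806  36.1786 106.5203 -49.1499  17.4372 163.4844]
[-0.056, -0.003, 0.019, -0.005, 0.015, 0.004]
[-0.053, -0.001, 0.149, -0.005, 0.015, 0.004]
[-0.053, -0.001, 0.169, -0.005, 0.015, 0.004]
```

View pics/r1scene.png

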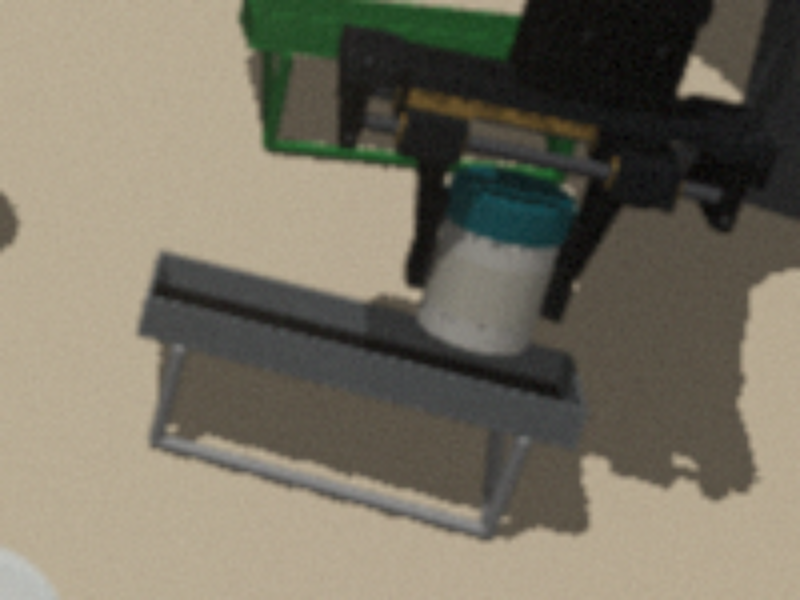

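View pics/r1side.png

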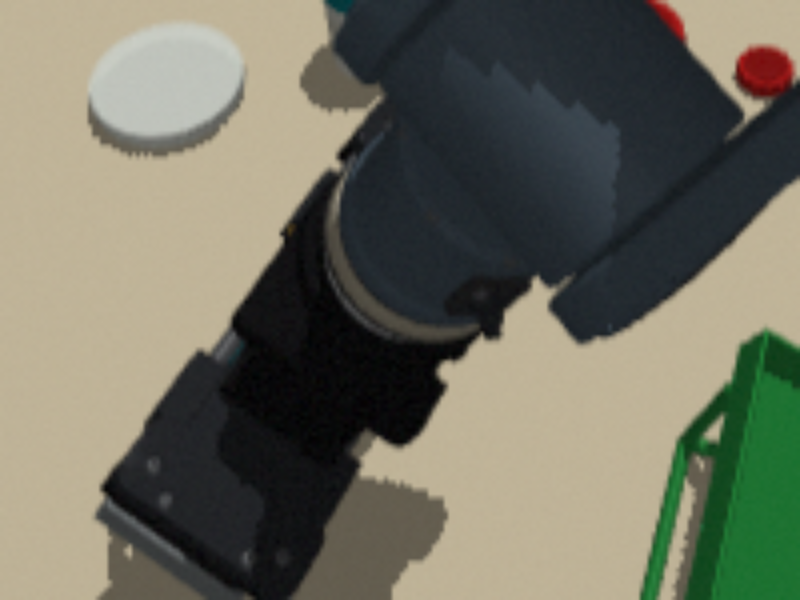

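Call:
carry_out:
  targets:
    - [-0.05, 0, -0.05, 0, 0.015, -0.1]
    - [-0.05, 0, -0.05, 0, 0.015, -0.2]
    - [-0.05, 0, -0.05, 0, 0.015, -0.28]
    - [-0.05, 0, -0.05, 0, 0.015, -0.28]
    - [-0.05, 0, -0.05, 0, 0.015, -0.28]

```text
time_s: 7.3
position: [0.479, 0.3696, 0.1219]
tcp_rot: [[0.751, 0.433, 0.499], [0.476, -0.878, 0.045], [0.457, 0.204, -0.866]]
force: [0.9, -0.4, -3.0]
opening: 0.646
```

```bash
cat >> h.py <<'E'
def tilt2(r): return tilt()@Ro.from_rotvec([0,0,np.radians(r)]).as_matrix()
E
python3 - <<'E'
from h import *
plan(*[(shelf(-.002,.05,.038+c),tilt2(-25)) for c in (.03,.004,0)])
E
```

```text
t 7.3 p [0.479  0.3696 0.1219] op 0.646 F [ 0.9474 -0.4065 -2.964 ] zax [ 0.4986  0.0446 -0.8657] yax [ 0.4327 -0.8782  0.204 ]
q [ 33.6255  35.3133 108.7351 -57.5056  16.4589 147.5538]
[-0.009, -0.002, 0.076, -0.008, -0.004, 0.006]
[-0.01, -0.0, 0.206, -0.008, -0.004, 0.006]
[-0.01, 0.0, 0.226, -0.008, -0.004, 0.006]
```

Call:
carry_out:
  targets:
    - [-0.01, 0, 0.06, -0.008, -0.004, 0]
    - [-0.01, 0, 0.12, -0.008, -0.004, 0]
    - [-0.01, 0, 0.17, -0.008, -0.004, 0]
    - [-0.01, 0, 0.19, -0.008, -0.004, 0]
    - [-0.01, 0, 0.19, -0.008, -0.004, 0]

```text
time_s: 7.92
position: [0.4964, 0.3703, 0.088]
tcp_rot: [[0.755, 0.426, 0.499], [0.476, -0.879, 0.03], [0.452, 0.215, -0.866]]
force: [-0.0, -0.9, -2.6]
opening: 0.642
```

Run:
```python
from h import *
plan(*[(shelf(-.002,.05,.038+c),tilt2(-25)) for c in (.004,0)])
for n in ['scene','wrist']:
    im=bot.capture(n); 
    if n=='scene': im=cv2.resize(im[150:300,370:570],None,fx=4,fy=4)
    cv2.imwrite(f'pics/r2{n}.png',im)
```

```text
t 7.92 p [0.4964 0.3703 0.088 ] op 0.642 F [-0.0409 -0.8641 -2.567 ] zax [ 0.4991  0.0305 -0.866 ] yax [ 0.4261 -0.8789  0.2146]
q [ 32.9758  39.6837 107.2907 -66.4827  15.566  156.3583]
[0.001, -0.0, 0.016, -0.0, -0.0, 0.006]
[0.001, -0.0, 0.036, -0.0, -0.0, 0.006]
```

View pics/r2scene.png

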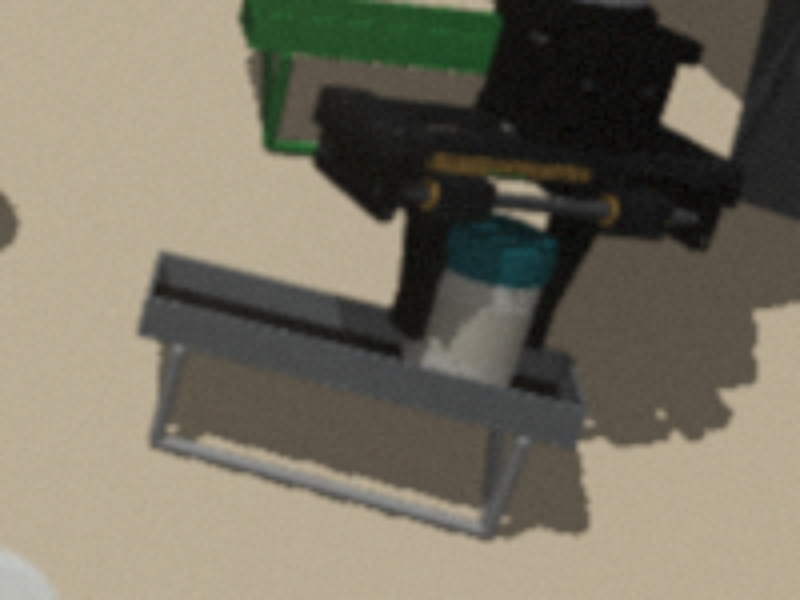

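View pics/r2wrist.png

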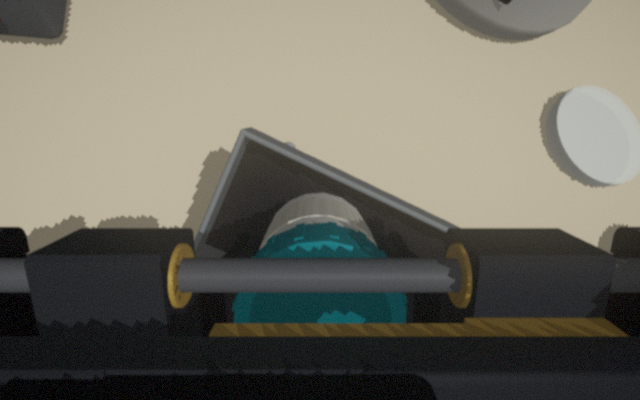

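Call:
carry_out:
  targets:
    - [0, 0, 0.01, 0, 0, 0]
    - [0, 0, 0.02, 0, 0, 0]
    - [0, 0, 0.027, 0, 0, 0]
    - [0, 0, 0.027, 0, 0, 0]

```text
time_s: 8.52
position: [0.499, 0.3705, 0.0836]
tcp_rot: [[0.754, 0.426, 0.499], [0.476, -0.879, 0.031], [0.452, 0.215, -0.866]]
force: [0.4, -1.6, -2.8]
opening: 0.641
```

Run:
```python
from h import *
plan(*[(shelf(-.002,.05,.038+c),tilt2(-25)) for c in (.004,0)])
print(bot.read_state()['moment'])
```

```text
t 8.53 p [0.499  0.3705 0.0836] op 0.641 F [ 0.3595 -1.6026 -2.8427] zax [ 0.4993  0.0306 -0.8659] yax [ 0.4262 -0.8788  0.2146]
q [ 32.8277  40.2521 107.0855 -67.7629  15.3429 157.5466]
[0.0, -0.0, -0.01, -0.0, -0.0, 0.006]
[0.0, -0.0, 0.01, -0.0, -0.0, 0.006]
[-0.0667  0.5827 -0.0407]
```

Call:
carry_out:
  targets:
    - [0, 0, 0.007, 0, 0, 0]
    - [0, 0, 0.013, 0, 0, 0]
    - [0, 0, 0.013, 0, 0, 0]

```text
time_s: 8.9
position: [0.4994, 0.3706, 0.0824]
tcp_rot: [[0.754, 0.427, 0.5], [0.477, -0.879, 0.031], [0.452, 0.215, -0.866]]
force: [-6.1, -0.9, 6.4]
opening: 0.647
```

Run:
```python
from h import *
plan(*[(shelf(-.002,.05,.038+c),tilt2(-25)) for c in (.004,0)])
print(bot.read_state()['moment'])
```

```text
t 8.9 p [0.4994 0.3706 0.0824] op 0.647 F [-6.0821 -0.8615  6.3883] zax [ 0.4998  0.0307 -0.8656] yax [ 0.4265 -0.8785  0.2151]
q [ 32.8166  40.3933 107.0885 -68.3858  15.2815 158.1379]
[0.002, 0.0, -0.016, -0.0, -0.001, 0.006]
[0.002, 0.0, 0.004, -0.0, -0.001, 0.006]
[-0.2194  0.5778 -0.1172]
```

Call:
carry_out:
  targets:
    - [0, 0, 0, 0, 0, 0]
    - [0, 0, 0, 0, 0, 0]
    - [0, 0, 0, 0, 0, 0]
    - [0, 0, 0, 0, 0, 0]
  jaw: 0.62

```text
time_s: 9.4
position: [0.4997, 0.3706, 0.0824]
tcp_rot: [[0.754, 0.426, 0.5], [0.477, -0.879, 0.031], [0.452, 0.215, -0.865]]
force: [-0.2, -0.3, -0.5]
opening: 0.807
```

Run:
```python
from h import *
plan(*[(shelf(-.002,.05,.038+c),tilt2(-25)) for c in (.004,0)])
im=bot.capture('scene');im=cv2.resize(im[150:300,370:570],None,fx=4,fy=4)
cv2.imwrite(f'pics/r3.png',im)
im=bot.capture('wrist');cv2.imwrite(f'pics/r3w.png',im)
```

```text
t 9.4 p [0.4997 0.3706 0.0824] op 0.807 F [-0.2225 -0.3346 -0.5361] zax [ 0.5     0.0308 -0.8655] yax [ 0.4263 -0.8786  0.215 ]
q [ 32.8049  40.4042 107.0612 -68.3908  15.2795 158.1414]
[0.0, -0.0, -0.017, -0.0, -0.001, 0.006]
[0.0, -0.0, 0.003, -0.0, -0.001, 0.006]
```

View pics/r3.png

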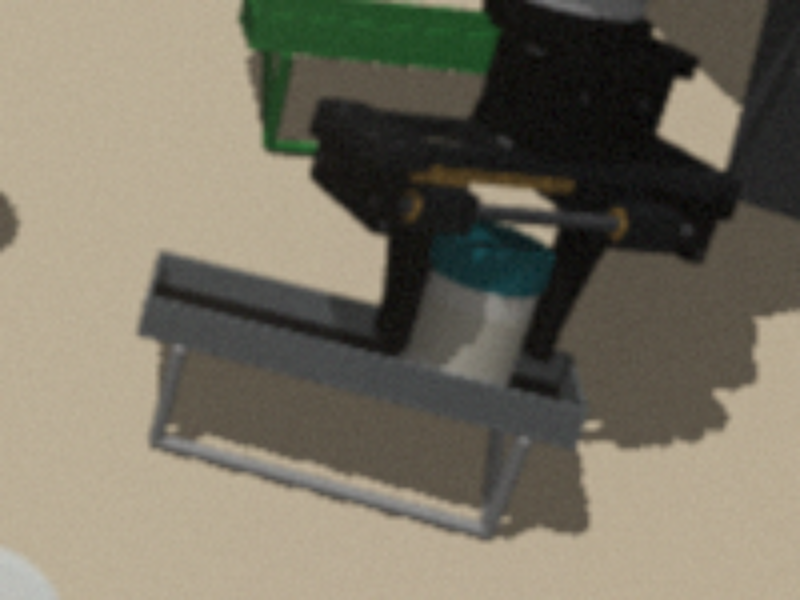

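View pics/r3w.png

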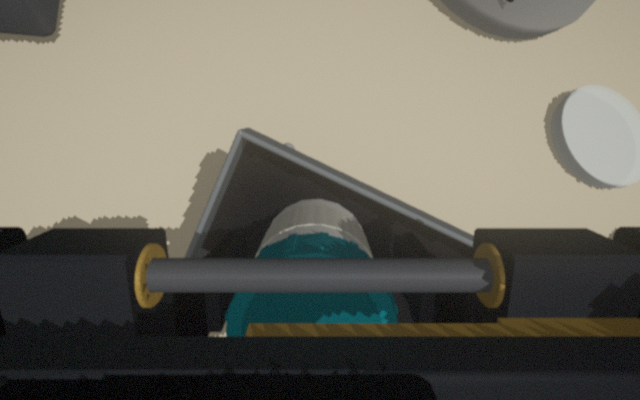

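Call:
carry_out:
  targets:
    - [0, 0, -0.05, 0, 0, 0]
    - [0, 0, -0.15, 0, 0, 0]
    - [0, 0, -0.3, 0, 0, 0]
    - [0, 0, -0.5, 0, 0, 0]
    - [0, 0, -0.7, 0, 0, 0]
    - [0, 0, -0.7, 0, 0, 0]
  jaw: 0.75

```text
time_s: 10.25
position: [0.4293, 0.367, 0.2062]
tcp_rot: [[0.752, 0.427, 0.503], [0.476, -0.879, 0.034], [0.456, 0.214, -0.864]]
force: [0.4, 0.7, 0.5]
opening: 0.877
```

Run:
```python
from h import *
st()
im=bot.capture('scene');im=cv2.resize(im[150:300,370:570],None,fx=4,fy=4)
cv2.imwrite(f'pics/r4.png',im)
im=bot.capture('wrist');cv2.imwrite(f'pics/r4w.png',im)
```

```text
t 10.25 p [0.4293 0.367  0.2062] op 0.877 F [0.4204 0.7169 0.4745] zax [ 0.5029  0.0338 -0.8637] yax [ 0.4266 -0.8788  0.214 ]
q [ 37.3571  24.4896 109.9518 -40.8062  25.2044 132.6387]
```

View pics/r4.png

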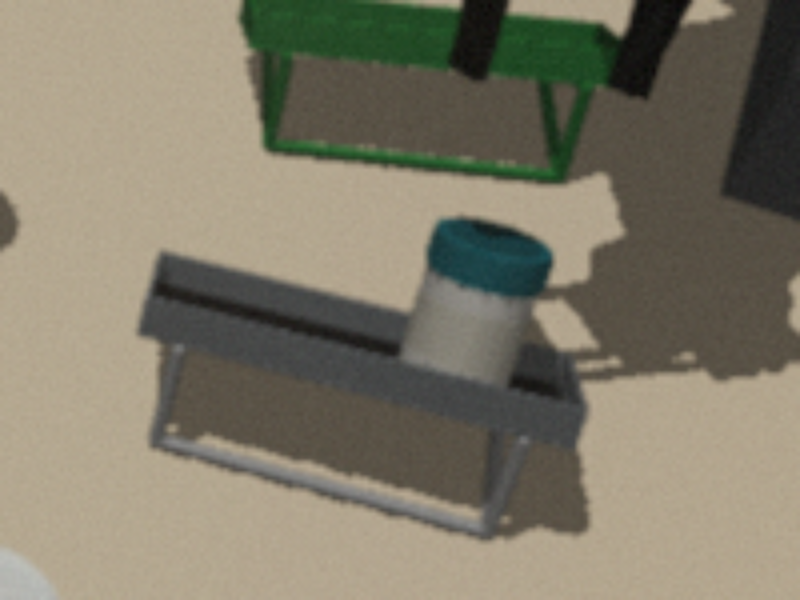

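View pics/r4w.png

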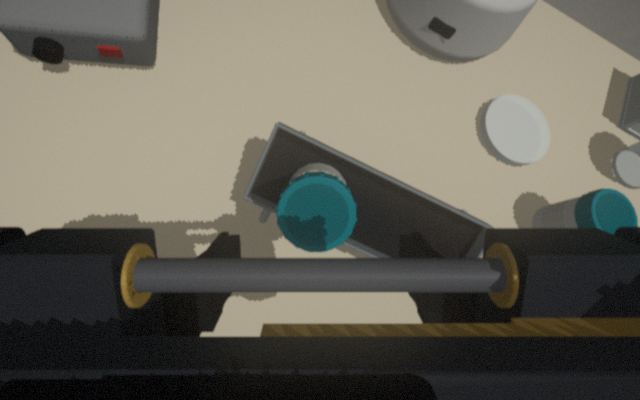

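Run:
```python
from h import *
for x in (0,-.003,-.006):
  print((proj('scene',shelf(x,.05,.078))-[370,150])*4,(proj('scene',shelf(x,.05,.0))-[370,150])*4)
plan(((.45,.3,.25),down()),((.6,.15,.22),down()))
```

```text
[489.4205 241.9261] [444.7087 380.9816]
[488.9691 239.9496] [444.4098 378.6366]
[488.5206 237.9857] [444.1127 376.3061]
t 10.35 p [0.4296 0.3663 0.2037] op 0.871 F [-0.1199 -0.6397  0.0709] zax [ 0.5004  0.031  -0.8652] yax [ 0.4264 -0.8786  0.2151]
q [ 37.2783  24.7462 109.9545 -40.8712  25.1779 132.6715]
[0.023, 0.385, -0.16, 0.074, -0.329, 0.277]
[0.163, 1.331, 0.322, 0.074, -0.329, 0.277]
```

Call:
carry_out:
  targets:
    - [0, 0.1, -0.2, 0, -0.05, 0.05]
    - [0.02, 0.35, -0.15, 0.07, -0.2, 0.2]
    - [0.05, 0.6, -0.1, 0.074, -0.329, 0.277]
    - [0.1, 0.8, 0, 0.074, -0.329, 0.277]
    - [0.15, 1, 0.2, 0.074, -0.329, 0.277]
    - [0.15, 1, 0.2, 0.074, -0.329, 0.277]
  jaw: 1

```text
time_s: 11.1
position: [0.5606, 0.2023, 0.2216]
tcp_rot: [[0.999, 0.053, -0.004], [0.053, -0.999, -0.002], [-0.004, 0.002, -1.0]]
force: [-1.6, 0.9, -0.3]
opening: 1.001
```

Run:
```python
from h import *
plan(((.6,.0985,.21),down()),((.6305,.0985,.12),down()))
```

```text
t 11.1 p [0.5606 0.2023 0.2216] op 1.001 F [-1.624   0.8505 -0.3142] zax [-0.0042 -0.0019 -1.    ] yax [ 0.0535 -0.9986  0.0017]
q [ 9.1418 29.4004 87.3836 -0.0769 63.4713 96.1105]
[0.169, 0.529, 0.058, 0.001, 0.003, -0.004]
[0.323, 0.536, 0.508, 0.001, 0.003, -0.004]
```

Call:
carry_out:
  targets:
    - [0.25, 0.4, 0.05, 0, 0, 0]
    - [0.32, 0.53, 0.1, 0, 0, 0]
    - [0.32, 0.53, 0.12, 0, 0, 0]

```text
time_s: 11.48
position: [0.6311, 0.0965, 0.1953]
tcp_rot: [[0.999, 0.049, -0.006], [0.049, -0.999, -0.003], [-0.007, 0.003, -1.0]]
force: [0.1, 0.1, 0.4]
opening: 1.004
```

```bash
cat > lookj.py <<'E'
from h import *
import sys
s,p,R=st()
im=bot.capture('wrist');cv2.imwrite(f'pics/{sys.argv[1]}.png',im)
for c,t in blobs(im,(80,90,20),(98,255,255),1500): 
    b=(t[0]+t[2]/2,t[1]+t[3]/2);print(c,t,wz(c,.077,p,R),wz(b,.075,p,R))
E
python3 lookj.py w5
```

```text
t 11.47 p [0.6311 0.0965 0.1953] op 1.004 F [0.1094 0.1192 0.4254] zax [-0.0064 -0.0031 -1.    ] yax [ 0.0489 -0.9988  0.0028]
q [-1.2382 34.3653 82.3186 -0.2053 63.6785 86.052 ]
```

View pics/w5.png

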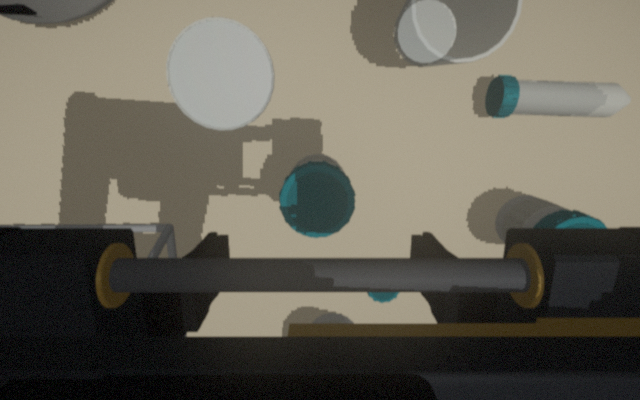

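Run:
```python
from h import *
s,p,R=st()
q=wz((317,199.5),.075,p,R);print(q)
plan(((q[0],q[1],.039),down()))
```

```text
t 11.53 p [0.6297 0.0977 0.1948] op 1.0 F [ 0.5412 -0.33   -0.1783] zax [-0.0085 -0.0023 -1.    ] yax [ 0.0501 -0.9987  0.0019]
q [-1.1445 34.3572 82.4282 -0.1586 63.7009 86.0555]
[0.6298 0.0983 0.075 ]
t 11.53 p [0.6297 0.0977 0.1948] op 1.0 F [ 0.5412 -0.33   -0.1783] zax [-0.0085 -0.0023 -1.    ] yax [ 0.0501 -0.9987  0.0019]
q [-1.1445 34.3572 82.4282 -0.1586 63.7009 86.0555]
[0.007, -0.005, 0.779, 0.001, 0.006, -0.006]
```

Call:
carry_out:
  targets:
    - [0.01, 0, 0.2, 0, 0.006, 0]
    - [0.01, 0, 0.4, 0, 0.006, 0]
    - [0.01, 0, 0.55, 0, 0.006, 0]
    - [0.01, 0, 0.7, 0, 0.006, 0]
    - [0.01, 0, 0.78, 0, 0.006, 0]
    - [0.01, 0, 0.78, 0, 0.006, 0]

```text
time_s: 12.28
position: [0.6288, 0.0985, 0.0377]
tcp_rot: [[0.999, 0.051, -0.002], [0.051, -0.999, -0.002], [-0.003, 0.002, -1.0]]
force: [0.4, -0.2, 0.2]
opening: 1.001
```

Call:
carry_out:
  targets:
    - [0, 0, 0, 0, 0, 0]
    - [0, 0, 0, 0, 0, 0]
    - [0, 0, 0, 0, 0, 0]
    - [0, 0, 0, 0, 0, 0]
    - [0, 0, 0, 0, 0, 0]
  jaw: -1

```text
time_s: 12.9
position: [0.6293, 0.0984, 0.0383]
tcp_rot: [[0.999, 0.051, -0.001], [0.051, -0.999, -0.002], [-0.002, 0.002, -1.0]]
force: [-0.4, -0.4, 3.1]
opening: 0.643
```

Call:
carry_out:
  targets:
    - [0, 0, -0.05, 0, 0, 0]
    - [0, 0, -0.12, 0, 0, 0]
    - [0, 0, -0.25, 0, 0, 0]
    - [0, 0, -0.4, 0, 0, 0]
    - [0, 0, -0.5, 0, 0, 0]
    - [0, 0, -0.5, 0, 0, 0]
    - [0, 0, -0.5, 0, 0, 0]

```text
time_s: 13.78
position: [0.6288, 0.0986, 0.138]
tcp_rot: [[0.999, 0.051, -0.002], [0.051, -0.999, -0.002], [-0.002, 0.002, -1.0]]
force: [-0.1, 0.5, -1.2]
opening: 0.646
```

Run:
```python
from h import *
F=[]
for k in range(6):
    F.append(bot.read_state()['force']); im=bot.capture('scene')
print(np.array(F).mean(0),np.array(F)[:,2]);cv2.imwrite('pics/b0.png',im)
st()
```

```text
[-0.2961  0.0196 -1.2352] [-1.2037 -1.6333 -1.471  -1.5728 -0.8232 -0.7075]
t 14.07 p [0.629  0.0985 0.1374] op 0.642 F [ 0.1331 -0.0171 -0.6802] zax [-0.0029 -0.0017 -1.    ] yax [ 0.051  -0.9987  0.0015]
q [-1.0907 38.3144 85.2526 -0.1201 56.5984 86.0538]
```

View pics/b0.png

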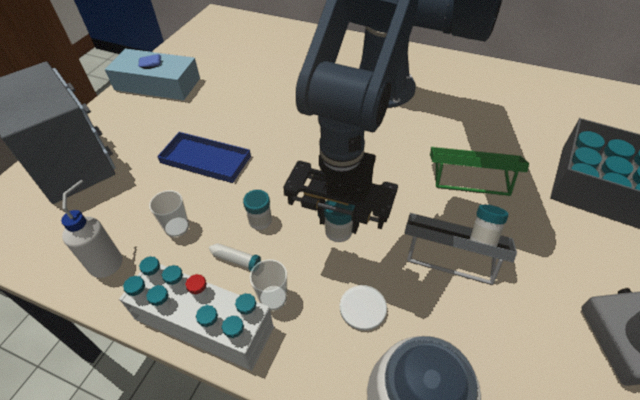

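Run:
```python
from h import *
plan(((.60,-.1,.22),down()),((.48,-.3775,.2),down()))
```

```text
t 14.07 p [0.629  0.0985 0.1374] op 0.642 F [ 0.1331 -0.0171 -0.6802] zax [-0.0029 -0.0017 -1.    ] yax [ 0.051  -0.9987  0.0015]
q [-1.0907 38.3144 85.2526 -0.1201 56.5984 86.0538]
[-0.197, 0.985, -0.411, 0.001, 0.002, -0.005]
[-0.866, 2.34, -0.307, 0.001, 0.002, -0.005]
```

Call:
carry_out:
  targets:
    - [0, 0.1, -0.2, 0, 0, 0]
    - [-0.05, 0.3, -0.4, 0, 0, 0]
    - [-0.2, 0.55, -0.42, 0, 0, 0]
    - [-0.3, 0.8, -0.42, 0, 0, 0]
    - [-0.4, 1, -0.42, 0, 0, 0]

```text
time_s: 14.7
position: [0.5589, -0.107, 0.2221]
tcp_rot: [[0.999, 0.05, -0.003], [0.05, -0.999, -0.002], [-0.003, 0.002, -1.0]]
force: [-0.1, 0.4, -0.5]
opening: 0.642
```

Call:
carry_out:
  targets:
    - [-0.1, 0.25, 0, 0, 0, 0]
    - [-0.2, 0.5, 0, 0, 0, 0]
    - [-0.3, 0.75, 0, 0, 0, 0]
    - [-0.35, 1, 0, 0, 0, 0]
    - [-0.35, 1, 0, 0, 0, 0]

```text
time_s: 15.32
position: [0.4986, -0.3145, 0.2225]
tcp_rot: [[0.999, 0.045, -0.001], [0.045, -0.999, -0.004], [-0.002, 0.004, -1.0]]
force: [0.8, 1.4, -1.2]
opening: 0.643
```

Run:
```python
from h import *
s,p,R=st();im=bot.capture('wrist');cv2.imwrite('pics/w6.png',im)
plan(((.477,-.3775,.06),down()),((.477,-.3775,.0425),down()))
```

```text
t 15.32 p [ 0.4986 -0.3145  0.2225] op 0.643 F [ 0.7677  1.3522 -1.1727] zax [-0.0014 -0.0042 -1.    ] yax [ 0.0453 -0.999   0.0041]
q [-42.9818  28.7409  88.5106  -0.2602  62.6462  44.5435]
t 15.38 p [ 0.4985 -0.3119  0.2222] op 0.643 F [-0.1458 -0.1925 -0.6311] zax [-0.0027 -0.0016 -1.    ] yax [ 0.0471 -0.9989  0.0015]
q [-42.8263  28.6999  88.6436  -0.1943  62.7052  44.5659]
[-0.121, 0.321, 0.812, 0.001, 0.002, -0.008]
[-0.12, 0.321, 0.899, 0.001, 0.002, -0.008]
```

View pics/w6.png

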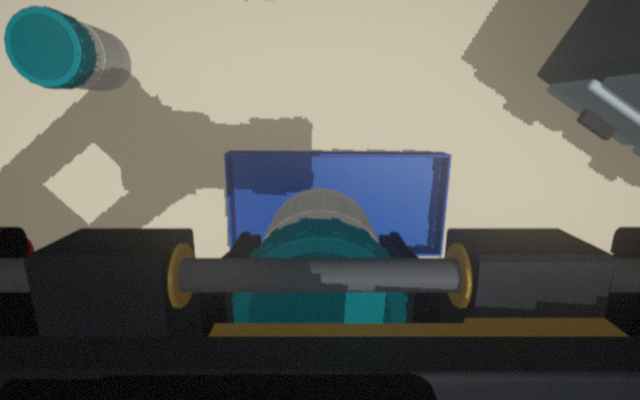

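Run:
```python
from h import *
s,p,R=st()
p=np.array([.4986,-.3140,.2225])
a,b,c=[wz(u,.024,p,R) for u in [(226,152),(450,154),(444,256)]]
print(a,b,c,(a+c)/2,np.linalg.norm(a-b),np.linalg.norm(b-c))
```

```text
t 15.38 p [ 0.4985 -0.3119  0.2222] op 0.643 F [-0.1458 -0.1925 -0.6311] zax [-0.0027 -0.0016 -1.    ] yax [ 0.0471 -0.9989  0.0015]
q [-42.8263  28.6999  88.6436  -0.1943  62.7052  44.5659]
[ 0.5219 -0.2259  0.024 ] [ 0.5301 -0.4376  0.024 ] [ 0.4267 -0.4458  0.024 ] [ 0.4743 -0.3358  0.024 ] 0.21195775462525063 0.10378533222373963
```

Call:
carry_out:
  targets:
    - [-0.12, 0.2, 0.1, 0, 0, 0]
    - [-0.12, 0.32, 0.3, 0, 0, 0]
    - [-0.12, 0.32, 0.55, 0, 0, 0]
    - [-0.12, 0.32, 0.75, 0, 0, 0]
    - [-0.12, 0.32, 0.85, 0, 0, 0]
    - [-0.12, 0.32, 0.88, 0, 0, 0]
    - [-0.12, 0.32, 0.88, 0, 0, 0]

```text
time_s: 16.25
position: [0.4776, -0.3764, 0.0465]
tcp_rot: [[0.999, 0.048, -0.003], [0.048, -0.999, -0.001], [-0.003, 0.001, -1.0]]
force: [-0.1, 0.2, -0.5]
opening: 0.646
```

Run:
```python
from h import *
plan(((.477,-.3775,.0425),down()))
```

```text
t 16.25 p [ 0.4776 -0.3764  0.0465] op 0.646 F [-0.1177  0.1881 -0.4647] zax [-0.0029 -0.0012 -1.    ] yax [ 0.0482 -0.9988  0.0011]
q [-48.6812  44.2824  92.0801  -0.2432  43.6947  38.7296]
[-0.003, 0.005, 0.02, 0.001, 0.002, -0.007]
```

Call:
carry_out:
  targets:
    - [0, 0, 0.01, 0, 0, 0]
    - [0, 0, 0.02, 0, 0, 0]
    - [0, 0, 0.027, 0, 0, 0]
    - [0, 0, 0.027, 0, 0, 0]

```text
time_s: 16.75
position: [0.4776, -0.3766, 0.0413]
tcp_rot: [[0.999, 0.048, -0.003], [0.048, -0.999, -0.002], [-0.003, 0.001, -1.0]]
force: [-0.3, 0.3, -0.0]
opening: 0.645
```

Call:
carry_out:
  targets:
    - [0, 0, 0.005, 0, 0, 0]
    - [0, 0, 0.007, 0, 0, 0]

```text
time_s: 17.0
position: [0.4777, -0.3767, 0.0412]
tcp_rot: [[0.999, 0.048, -0.002], [0.048, -0.999, -0.002], [-0.002, 0.002, -1.0]]
force: [-0.9, 1.4, 8.9]
opening: 0.644
```

Call:
carry_out:
  targets:
    - [0, 0, 0, 0, 0, 0]
    - [0, 0, 0, 0, 0, 0]
    - [0, 0, 0, 0, 0, 0]
    - [0, 0, 0, 0, 0, 0]
    - [0, 0, -0.1, 0, 0, 0]
    - [0, 0, -0.3, 0, 0, 0]
    - [0, 0, -0.55, 0, 0, 0]
    - [0, 0, -0.85, 0, 0, 0]
    - [0, 0, -0.85, 0, 0, 0]
  jaw: 0.62

```text
time_s: 18.12
position: [0.4808, -0.3791, 0.2184]
tcp_rot: [[0.999, 0.048, 0.007], [0.048, -0.999, -0.012], [0.007, 0.013, -1.0]]
force: [0.6, -0.3, -0.9]
opening: 0.809
```

Run:
```python
from h import *
im=bot.capture('scene');cv2.imwrite('pics/c0.png',im)
plan(((.56,-.2,.22),down()),((.602,-.105,.2),down()))
```

```text
t 18.18 p [ 0.4793 -0.3776  0.2154] op 0.812 F [-0.7616 -0.0533 -0.417 ] zax [ 0.003  -0.0075 -1.    ] yax [ 0.048  -0.9988  0.0077]
q [-48.6397  30.6347  86.1397  -0.1758  62.7875  38.6867]
[0.446, -0.867, -0.029, 0.005, -0.002, -0.007]
[0.678, -1.333, 0.068, 0.005, -0.002, -0.007]
```

View pics/c0.png

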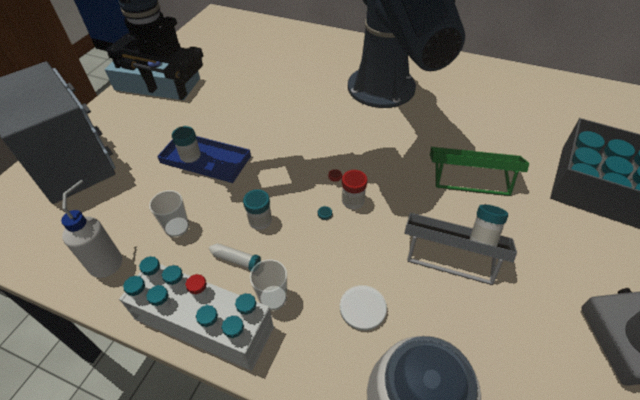

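Jar C stands upright in the tray at pixel (187,146) and jar A is in the rack at (490,225). Jar B, at (257,208), is next.

Call:
carry_out:
  targets:
    - [0.2, -0.3, 0, 0, 0, 0]
    - [0.35, -0.6, 0, 0, 0, 0]
    - [0.55, -0.9, 0, 0, 0, 0]
    - [0.65, -1, 0, 0, 0, 0]
    - [0.65, -1, 0, 0, 0, 0]
  jaw: 1

```text
time_s: 18.8
position: [0.6002, -0.1676, 0.2128]
tcp_rot: [[0.999, 0.054, 0.001], [0.054, -0.999, -0.006], [0.001, 0.006, -1.0]]
force: [0.1, -0.2, -0.3]
opening: 0.999
```

```bash
python3 lookj.py w7
python3 - <<'E'
from h import *
plan(((.602,-.105,.16),down()))
E
```

```text
t 18.8 p [ 0.6002 -0.1676  0.2128] op 0.999 F [ 0.1437 -0.229  -0.311 ] zax [ 0.001  -0.0057 -1.    ] yax [ 0.0536 -0.9985  0.0058]
q [-25.7366  31.8672  84.1385  -0.302   63.8022  61.3235]
[239.3611 187.7794] [ 205  155   72   70 3423] [ 0.6037 -0.1058  0.077 ] [ 0.6015 -0.1067  0.075 ]
t 18.85 p [ 0.5992 -0.1695  0.2128] op 0.999 F [ 0.1282 -0.1181 -0.5063] zax [ 0.0001 -0.0065 -1.    ] yax [ 0.0517 -0.9986  0.0065]
q [-25.9048  31.8483  84.179   -0.3716  63.803   61.296 ]
[0.031, -0.323, 0.262, 0.004, 0.0, -0.005]
```

View pics/w7.png

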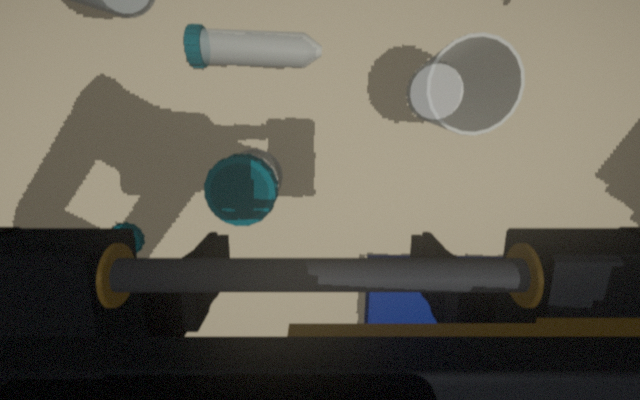

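Call:
carry_out:
  targets:
    - [0.035, -0.2, 0.1, 0.004, 0, 0]
    - [0.035, -0.32, 0.25, 0.004, 0, 0]
    - [0.035, -0.32, 0.45, 0.004, 0, 0]
    - [0.035, -0.32, 0.65, 0.004, 0, 0]
    - [0.035, -0.32, 0.8, 0.004, 0, 0]
    - [0.035, -0.32, 0.87, 0.004, 0, 0]
    - [0.035, -0.32, 0.87, 0.004, 0, 0]

```text
time_s: 19.73
position: [0.6018, -0.107, 0.0374]
tcp_rot: [[0.999, 0.05, -0.003], [0.05, -0.999, 0.0], [-0.003, -0.001, -1.0]]
force: [1.1, -0.4, 0.7]
opening: 0.999
```

Call:
carry_out:
  targets:
    - [0, 0, 0, 0, 0, 0]
    - [0, 0, 0, 0, 0, 0]
    - [0, 0, 0, 0, 0, 0]
    - [0, 0, 0, 0, 0, 0]
    - [0, 0, 0, 0, 0, 0]
  jaw: -1

```text
time_s: 20.35
position: [0.6022, -0.1069, 0.038]
tcp_rot: [[0.999, 0.051, -0.002], [0.051, -0.999, 0.0], [-0.002, -0.0, -1.0]]
force: [0.2, 0.7, 3.7]
opening: 0.642
```

Call:
carry_out:
  targets:
    - [0, 0, -0.05, 0, 0, 0]
    - [0, 0, -0.12, 0, 0, 0]
    - [0, 0, -0.25, 0, 0, 0]
    - [0, 0, -0.4, 0, 0, 0]
    - [0, 0, -0.5, 0, 0, 0]
    - [0, 0, -0.5, 0, 0, 0]
    - [0, 0, -0.5, 0, 0, 0]

```text
time_s: 21.22
position: [0.6018, -0.1068, 0.1377]
tcp_rot: [[0.999, 0.051, -0.003], [0.051, -0.999, 0.001], [-0.003, -0.001, -1.0]]
force: [-0.1, 0.4, -1.2]
opening: 0.646
```

Run:
```python
from h import *
F=[]
for k in range(6):
    F.append(bot.read_state()['force']); im=bot.capture('side')
print(np.array(F).mean(0),np.array(F)[:,2]);cv2.imwrite('pics/d0.png',im)
st()
```

```text
[ 0.1421  0.0571 -0.9081] [-1.1519 -0.9297 -1.1196 -0.3938 -1.4554 -0.3984]
t 21.52 p [ 0.602  -0.1068  0.1372] op 0.646 F [-0.2916  0.959  -1.1528] zax [-0.0033  0.0008 -1.    ] yax [ 0.0505 -0.9987 -0.001 ]
q [-20.5149  36.7139  89.1365  -0.0264  54.3404  66.6031]
```

View pics/d0.png

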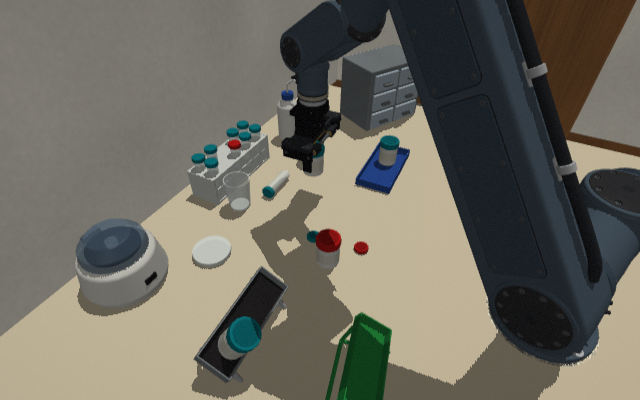

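Run:
```python
from h import *
plan(((.474,-.277,.2),down()),((.474,-.277,.0425),down()))
```

```text
t 21.52 p [ 0.602  -0.1068  0.1372] op 0.646 F [-0.2916  0.959  -1.1528] zax [-0.0033  0.0008 -1.    ] yax [ 0.0505 -0.9987 -0.001 ]
q [-20.5149  36.7139  89.1365  -0.0264  54.3404  66.6031]
[-0.683, 0.817, -0.313, -0.001, 0.002, -0.006]
[-0.68, 0.818, 0.475, -0.001, 0.002, -0.006]
```

Call:
carry_out:
  targets:
    - [-0.1, 0.1, -0.15, 0, 0, 0]
    - [-0.25, 0.3, -0.2, 0, 0, 0]
    - [-0.4, 0.5, -0.2, 0, 0, 0]
    - [-0.55, 0.7, -0.2, 0, 0, 0]
    - [-0.68, 0.82, -0.2, 0, 0, 0]
    - [-0.68, 0.82, -0.15, 0, 0, 0]
    - [-0.68, 0.82, 0, 0, 0, 0]
    - [-0.68, 0.82, 0.2, 0, 0, 0]
    - [-0.68, 0.82, 0.35, 0, 0, 0]
    - [-0.68, 0.82, 0.44, 0, 0, 0]
    - [-0.68, 0.82, 0.46, 0, 0, 0]
    - [-0.68, 0.82, 0.46, 0, 0, 0]

```text
time_s: 23.02
position: [0.4746, -0.277, 0.0453]
tcp_rot: [[0.999, 0.051, -0.003], [0.051, -0.999, 0.001], [-0.003, -0.001, -1.0]]
force: [0.3, 0.3, -1.0]
opening: 0.645
```

Run:
```python
from h import *
plan(((.474,-.277,.0410),down()))
```

```text
t 23.02 p [ 0.4746 -0.277   0.0453] op 0.645 F [ 0.318   0.2591 -1.0431] zax [-0.0033  0.0011 -1.    ] yax [ 0.0512 -0.9987 -0.0012]
q [-41.8823  41.8265 100.8115  -0.1331  37.5439  45.2868]
[-0.003, -0.0, 0.022, -0.001, 0.002, -0.005]
```

Call:
carry_out:
  targets:
    - [0, 0, 0.01, 0, 0, 0]
    - [0, 0, 0.018, 0, 0, 0]
    - [0, 0, 0.023, 0, 0, 0]
    - [0, 0, 0.024, 0, 0, 0]

```text
time_s: 23.52
position: [0.4747, -0.2771, 0.041]
tcp_rot: [[0.999, 0.051, -0.003], [0.051, -0.999, 0.001], [-0.003, -0.001, -1.0]]
force: [0.1, -0.1, 3.4]
opening: 0.644
```

Contact with the tray floor is felt (+3.4 N), so I'll release and withdraw.

Call:
carry_out:
  targets:
    - [0, 0, 0, 0, 0, 0]
    - [0, 0, 0, 0, 0, 0]
    - [0, 0, 0, 0, 0, 0]
    - [0, 0, 0, 0, 0, 0]
    - [0, 0, -0.1, 0, 0, 0]
    - [0, 0, -0.3, 0, 0, 0]
    - [0, 0, -0.55, 0, 0, 0]
    - [0, 0, -0.85, 0, 0, 0]
    - [0, 0, -0.85, 0, 0, 0]
    - [0, 0, -0.85, 0, 0, 0]
  jaw: 0.62

```text
time_s: 24.78
position: [0.4747, -0.2768, 0.2109]
tcp_rot: [[0.999, 0.051, -0.003], [0.051, -0.999, 0.001], [-0.003, -0.001, -1.0]]
force: [-1.1, 0.5, -0.3]
opening: 0.81
```

Run:
```python
from h import *
st()
for n in ['scene','side']:
    im=bot.capture(n);cv2.imwrite(f'pics/e{n}.png',im)
    for c,t in blobs(im,(80,90,20),(98,255,255),100): print(n,c,onz(n,c,.071))
```

```text
t 24.77 p [ 0.4747 -0.2768  0.2109] op 0.81 F [-1.111   0.5384 -0.3405] zax [-0.0031  0.0009 -1.    ] yax [ 0.0512 -0.9987 -0.0011]
q [-41.858   26.7599  94.7323  -0.0931  58.6781  45.2578]
scene [183.1733 135.7642] [ 0.4801 -0.3759  0.071 ]
scene [606.1637 158.2377] [0.1801 0.5998 0.071 ]
scene [218.7725 144.3287] [ 0.4744 -0.275   0.071 ]
scene [491.7906 213.8988] [0.4485 0.377  0.071 ]
scene [324.4394 212.3636] [0.5761 0.0482 0.071 ]
scene [149.2109 265.4436] [ 0.8257 -0.219   0.071 ]
scene [171.6875 274.3611] [ 0.8258 -0.1664  0.071 ]
scene [133.5935 285.271 ] [ 0.8726 -0.2195  0.071 ]
scene [156.7812 294.9781] [ 0.8727 -0.1663  0.071 ]
scene [245.3408 303.3981] [ 0.8255 -0.0057  0.071 ]
scene [206.3059 315.3853] [ 0.8724 -0.0591  0.071 ]
scene [232.231  326.2394] [ 0.8725 -0.0058  0.071 ]
side [243.2547 130.3008] [ 0.9153 -0.2229  0.071 ]
side [389.208 142.469] [ 0.4813 -0.3766  0.071 ]
side [206.2915 156.6239] [ 0.9228 -0.0528  0.071 ]
side [379.3806 159.4925] [ 0.4757 -0.2771  0.071 ]
side [268.2843 191.8431] [ 0.6784 -0.0034  0.071 ]
side [243.5353 334.0333] [0.4985 0.3549 0.071 ]
```

View pics/escene.png

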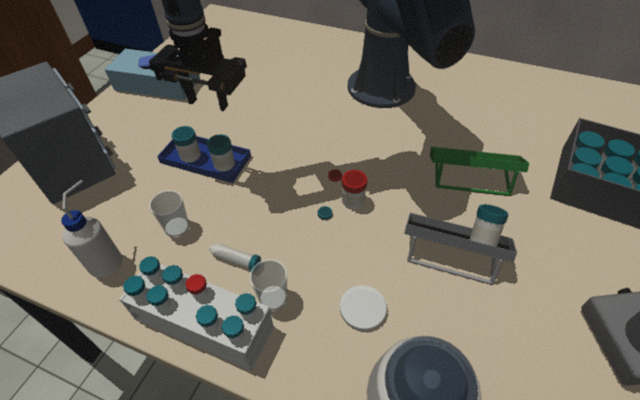

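View pics/eside.png

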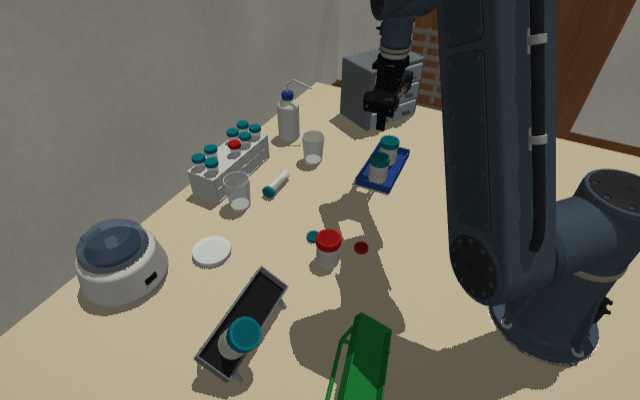

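Run:
```python
from h import *
P,e=tri((491.79,213.9),(243.5,334.03));Rs=Ro.from_euler('z',YAW).as_matrix()@Ro.from_euler('y',-30,degrees=True).as_matrix()
print(Rs.T@(P-RK),e)
bot.hand_in()
```

```text
[-0.0042  0.0512  0.0697] 0.0009685768812594796
the job is handed in; nothing more can be done
```

All three teal jars are placed and the job is handed in at about 25 s, well under the 67 s limit. `hand_in` gives no verdict, so I don't know how it was judged.

| Jar (start x, y in m) | Pull when lifted | Result | Placed |
|---|---|---|---|
| (0.479, -0.093) | about 3.5 N | heavy | sloping grey rack, y = +50 mm |
| (0.629, 0.098) | about 1.2 N | light | blue tray, y near -50 mm |
| (0.602, -0.107) | about 0.9 N | light | blue tray, y near +50 mm |

The force readings vary by almost 1 N from sample to sample. The heavy and light jars still stood clearly apart.

**Last checks**
- **Rack jar:** its cap triangulates to shelf coordinates (-4, 51, 70) mm. That is where it should be if it stands square, slid a few mm to the low rim.
- **Tray jars:** both stand upright in the scene and side views, with caps at (0.481, -0.376) and (0.475, -0.276) m.
- **Bystanders:** the red-capped jar, cups, loose caps, tube and dish look unmoved in the pictures. I did not measure them again.
- **Gripper:** open and clear, about 0.21 m up, touching nothing.

**Not as planned**
- **Joint 6 at its limit:** over the rack the last joint reached 163.48° of its 163.58° range. I turned the grip 25° about the jar axis to back it off, then finished the placing.
- **Calibration differences:** the cameras disagreed by 2 to 6 mm on the rack, jars and tray, and by up to 8 mm along the tray's y. I used values between them, and set each jar down until contact was felt.

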